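# Chock a silicon ingot against the datum bar of a tilt stage

## Task

The tilt stage has been raised for a scan and the silicon ingot has rolled down onto the two catch pins. With the wedge chock from the bench, push the ingot back up the slope until it is home against the datum bar, and leave the chock flat on the stage, nose square under the middle of the ingot's low side, jammed so that the ingot stays tight between chock and bar with no play. Silicon chips and marks: do not press it harder than about 30 N, do not touch it with the gripper, and leave the other things on the bench where they are.

Things in the scene. Friction and masses are not known exactly. Their poses are not given: they have to be found in the camera images.
- stage: Fixed steel tilt stage. Origin: on the bench, 10 mm uphill of the base's middle; x level, pointing uphill, z up. Top plate 220 mm wide, tilted 8 degrees, rising towards +x; its upper face is 60 mm above the origin and from there reaches 140 mm down and 120 mm up the slope. Two steel catch pins, 10 mm thick, 36 mm high, stand 40 mm down the slope from there at y = +60 and -60 mm.
- datum_bar: Rigid aluminium angle bar bolted across the upper stage: the stop. 180 mm long, 40 mm high, white plastic facing downhill. Origin: on the plate at the foot of the white face, mid-length. x straight up the slope, y along the bar, z square off the plate. Where it is bolted differs: the ingot has 30 to 60 mm to go from pins to bar.
- ingot: Dark grey silicon cylinder, diameter 50, length 150 mm, about 0.7 kg (varies), lying across the slope against the catch pins. Origin: its centre. y is its long axis; x and z turn as it rolls. Rolls downhill if nothing holds it; pushed by the chock it rolls or slides along.
- chock: Aluminium wedge chock, rubber sole and face, 0.24 kg, 70 x 40 x 32 mm, flat on the bench. Origin: middle of the sole; x to the thin nose (2 mm thick, at +35 mm), y across, z up. Its face rises at 40 degrees to full height at the origin; behind that it is a block to x = -35 mm, gripped across its 40 mm; balances at x = -7 mm.
- chock_nose (a point): The tip of the chock's nose at mid-width, on the sole plane. With the face touching the ingot, the nose is 11 mm downhill of its centre. Sole loaded, chock and ingot stick and drag (up to some 15 N); with the chock's weight borne by the gripper only 2 to 5 N. Pressed home against the bar at 15 to 20 N with the sole on the plate, the rubber grips and it stays jammed.
- vee_block: Bystander: steel V-block, 70 x 45 x 48 mm. Origin: middle of its underside.
- wafer_box: Bystander: round flat clear wafer box, diameter 66 mm, 14 mm high. Origin: middle of its underside.
- loupe: Bystander: black loupe, diameter 42 mm, 34 mm high. Origin: middle of its underside.
- hex_key: Bystander: L-shaped hex key, 100 x 28 mm, 8 mm thick. Origin: near the middle of its long leg.
- gauge_block: Bystander: steel set-up block with holes, 75 x 50 x 25 mm. Origin: middle of its underside.
- tweezers: Bystander: steel tweezers, 120 mm long. Origin: their middle.
- screwdriver: Bystander: screwdriver. Origin: near its middle.
- swab_jar: Bystander: amber jar with black cap, diameter 52 mm, 75 mm high. Origin: middle of its underside.
Things that resemble listed ones, but are neither listed nor needed, are in the scene too. What is shaped like the chock but orange is not meant.

How it is judged:
At the end, for the whole second after the job is handed in: Ingot on the plate, within 2 mm of the bar, square to it (0.04 rad) and bearing on it (over 0.3 N); chock bearing on its low side (over 0.3 N), sole flat on the plate (3 mm, 0.06 rad), pointing straight uphill (0.12 rad), within 20 mm of the ingot's middle; both at rest (x of ingot in the frame of datum_bar above -0.027 m and z of ingot in the frame of datum_bar below 0.0275 m and contact force between ingot and datum_bar above 0.3 N and contact force between ingot and chock above 0.3 N and angle between the y axis of ingot and the y axis of datum_bar, either way round below 0.04 rad and y of chock in the frame of ingot between -0.02 and 0.02 m and x of chock_nose in the frame of datum_bar above -0.043 m and x of chock in the frame of datum_bar below -0.06 m and angle between the x axis of chock and the x axis of datum_bar, either way round below 0.12 rad and angle between the z axis of chock and the z axis of datum_bar, either way round below 0.06 rad and z of chock in the frame of datum_bar below 0.003 m and linear speed of each of ingot, chock below 0.005 m/s); the robot touches nothing.
It fails at once if the gripper or arm touches the ingot (contact force between any of the fingers, the arm and ingot above 0.5 N).
It fails at once if the ingot is pressed with more than 45 N against the bar or by the chock (contact force between ingot and datum_bar above 45 N or contact force between ingot and chock above 45 N).
It fails at once if a bystander is moved by more than 20 mm (distance of any of vee_block, wafer_box, loupe, hex_key, gauge_block, tweezers, screwdriver, swab_jar from where it was at the start of the episode above 0.02 m).
It also fails if it takes over 54 s, if anything falls off the work surface, if the arm or the gripper's body presses on something with over 40 N, if the wrist force passes 120 N, or if a joint passes its speed limit or range.

## Robot

A 7-joint arm with a two-finger parallel gripper is mounted at the origin on the work surface. World frame = base frame: x ahead of the robot, y to its left, z up, the work surface at z = 0. Lengths are in m, angles in rad, forces in N, time in s.
With the tool pointing down it reaches from about 0.425 to 0.95 m from the base axis. Payload 16.7 kg.
Tool frame: the origin (TCP) lies on the centre line of the jaws, within the pads' length; the fingertips stand 19 mm ahead of it and the grasp point (between the pads) is the TCP (ctrl.tip_extent is the distance from the TCP to the fingertips, in m); z points along the fingers, y is the direction in which the jaws open and shut (so a half turn about z gives the same grasp; the last joint's range is limited). The gripper opens to 94 mm and grips with 3 to 60 N. Pads are 16 mm wide; open, the fingers measure 119 mm over their backs; the gripper's body (75 mm by 177 mm) begins 78 mm behind the grasp point.
Start: joints at [-1.321, 0.426, 0.074, 1.606, -0.034, 1.111, -0.067], TCP at [0.263, 0.622, 0.224] pointing down, gripper open.
Joint ranges: [-2.85, 2.85], [-0.5, 2.14], [-1.23, 1.37], [0.21, 2.46], [-1.02, 4.16], [0.16, 2.05], [-2.73, 2.73]. Speed limits (rad/s): [1.89, 1.89, 2.39, 2.39, 3.01, 3.01, 3.01].

## Interface

Orientations are given as a unit quaternion [w, x, y, z].
In Python, from plant import ctrl gives the robot as it stands.
- The arm moves only by the tool step_arm, never from a script. Its argument "motion" is a list of rows, each a list of 4 numbers: the shift along the world's x, y, z in m, then the turn about the world's z in degrees. A call has exactly 5 rows; each row is the pose to reach, as a shift and turn from the pose commanded when the call began; what a row does not reach only later rows make up. A row lasts 1/12 s, in which the tool goes at most 41.7 mm and 7.16 degrees, less where a joint would pass 70% of its speed; a pose out of reach is approached as far as the arm can. A call with a gripper value outside its range is refused whole. "hand" is the finger opening in m, from 0 to 0.094, set as the call begins (left out, the last holds). The fingers move at their own pace and stop on an object; "force" is the grip in N (left out, the last holds). Time passes only in rows, so rows that repeat a pose let the fingers close, or fill a call up. It gives the time, the measured TCP pose, the force and the opening at its end, in the units of the state.
- ctrl.sense(): the state, without advancing time (a new reading comes with each control period).
- ctrl.snapshot(name): name is "scene" or "top" or "wrist"; returns the picture (420x560x3 uint8, red, green, blue); there is no depth.
- ctrl.calibration(name): a dict with "fx", "fy", "cx", "cy" (pixels), "world_from_camera" (4x4, takes a point from camera to world coordinates); the wrist camera has in their place "tool_from_camera" (4x4, takes a point from camera to tool coordinates, whose origin is the TCP and whose axes are the flange's). Camera axes: x right, y down, z forward; pixel columns grow to the right and rows downward; lengths in m; the calibration is good to about 2 mm. A picture is of the moment at which its call begins: read the wrist's pose just before it. calibration takes no time and is no camera call.
- ctrl.hand_in(): hands the job in, once; it reports no verdict.
The state is a dict: "time": time; "qpos": joint angles; "dq": joint speeds; "joint_torque": joint torques, N m; "eef_pos": TCP position; "eef_rot": TCP orientation; "wrist_force": force on the tool from outside, world axes, zero at the start; "wrist_torque": the same for the moment, N m; "gripper_width": finger opening in m.
Only numpy, scipy, OpenCV 4.12 (cv2) and the standard library are available. Lean on these libraries where they do the work, as an engineer would, in place of code of your own. Each camera call takes 0.05 s, during which the arm holds its last target.

## Working session

There is one attempt and no reset: what is moved stays moved. The work goes in short steps, Python scripts to look and compute and a tool call to move; the robot and the scene stay as the last step left them, time stands still between calls to the robot, and variables do not carry over. Pictures are saved under pics/ and viewed, and the job is handed in when it is done.

Besides the shell and the picture viewer there is one more tool, called as name(argument=value, ...) on one line, values as JSON. step_arm: Moves the arm, as the interface text tells. Its arguments: {"type":"object","properties":{"motion":{"type":"array","items":{"type":"array","items":{"type":"number"}}},"hand":{"type":"number"},"force":{"type":"number"}},"required":["motion"]}

```bash
ls; mkdir -p pics
python3 - <<'E'
from plant import ctrl
import cv2
s=ctrl.sense(); print(s)
for n in ["scene","top","wrist"]:
    im=ctrl.snapshot(n); cv2.imwrite(f"pics/a_{n}.png",im[:,:,::-1]); print(n,ctrl.calibration(n))
E
```

```text
pics
{'time': 0.0, 'qpos': array([-1.32051212,  0.42676098,  0.0738294 ,  1.60659712, -0.03411257,
        1.110788  , -0.06712707]), 'dq': array([-0.00206476, -0.00095964, -0.00022831, -0.00028814, -0.00085668,
        0.00089569,  0.00091358]), 'joint_torque': array([ 2.66727679e-03, -9.35802698e+01,  3.66812423e+00, -4.54208815e+01,
       -4.88278479e-02,  1.98756944e-02,  1.50244005e-04]), 'eef_pos': array([0.26257448, 0.6213911 , 0.22375998]), 'eef_rot': array([-9.01325976e-05,  1.98585325e-01,  9.80083389e-01, -6.41031550e-04]), 'wrist_force': array([-0.45314738, -0.09990716, -0.42966203]), 'wrist_torque': array([ 0.03693962, -0.03171219, -0.04133204]), 'gripper_width': 0.09414736295965798}
scene {'fx': 380.00555311743415, 'fy': 380.00555311743415, 'cx': 280.4095029919339, 'cy': 211.04296056949488, 'world_from_camera': array([[ 0.46316652,  0.7089609 , -0.53183759,  1.01647088],
       [ 0.88619618, -0.36266069,  0.2883289 , -0.22251031],
       [ 0.01153733, -0.60485673, -0.79625073,  0.79872887],
       [ 0.        ,  0.        ,  0.        ,  1.        ]])}
top {'fx': 533.2
[... 221 characters left out ...]
.86079764e-02,  7.59994351e-03,
         4.31421328e-02],
       [ 6.27988532e-04, -2.08764790e-01, -9.77965678e-01,
         1.25956076e+00],
       [ 0.00000000e+00,  0.00000000e+00,  0.00000000e+00,
         1.00000000e+00]])}
wrist {'fx': 330.7765435987435, 'fy': 330.7765435987435, 'cx': 273.87613796184405, 'cy': 211.24798545868566, 'tool_from_camera': array([[ 9.75401027e-04, -9.59572077e-01, -2.81461326e-01,
         8.13901726e-02],
       [ 9.99999070e-01,  6.67756574e-04,  1.18893619e-03,
        -2.63759245e-06],
       [-9.52922321e-04, -2.81462224e-01,  9.59571836e-01,
        -1.61358458e-01],
       [ 0.00000000e+00,  0.00000000e+00,  0.00000000e+00,
         1.00000000e+00]])}
```

View pics/a_scene.png

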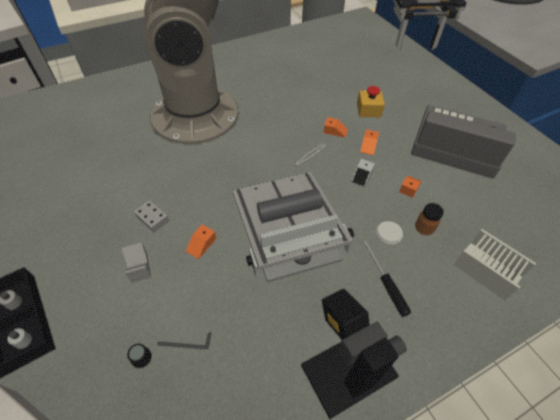

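View pics/a_top.png

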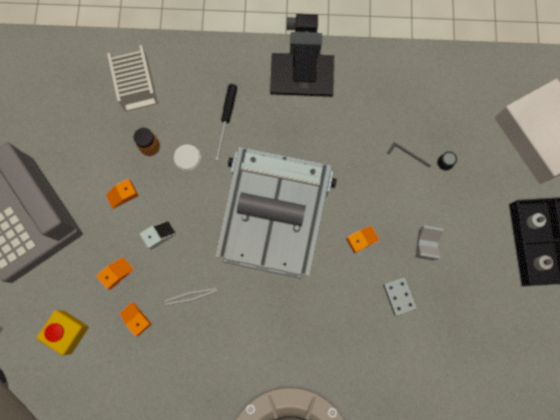

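View pics/a_wrist.png

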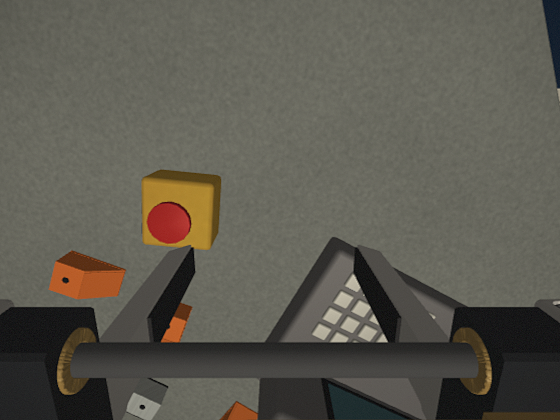

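Run:
```python
import cv2
a=cv2.imread("pics/a_top.png")
cv2.imwrite("pics/b1.png",cv2.resize(a[135:285,205:345],None,fx=5,fy=4*1.0,interpolation=cv2.INTER_CUBIC)[:600,:700])
cv2.imwrite("pics/b2.png",cv2.resize(a[210:260,130:185],None,fx=10,fy=10,interpolation=cv2.INTER_CUBIC))
```

```text
(no output)
```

View pics/b1.png

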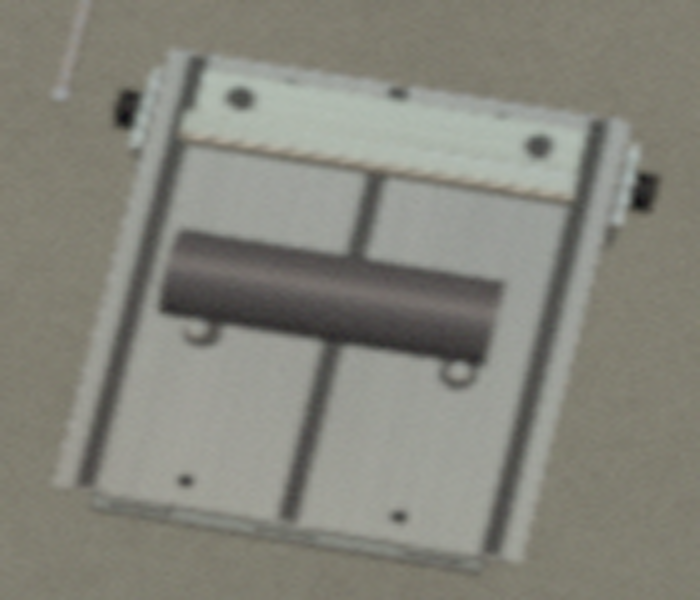

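View pics/b2.png

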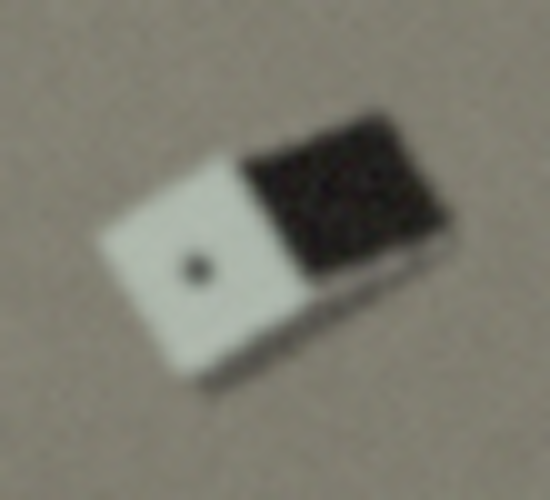

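```bash
cat > h.py <<'E'
import numpy as np, cv2
from plant import ctrl
def ray(name,u,v,pose=None):
    c=ctrl.calibration(name)
    d=np.array([(u-c['cx'])/c['fx'],(v-c['cy'])/c['fy'],1.])
    if name=='wrist':
        from scipy.spatial.transform import Rotation as R
        s=pose or ctrl.sense(); q=s['eef_rot']
        T=np.eye(4);T[:3,:3]=R.from_quat([q[1],q[2],q[3],q[0]]).as_matrix();T[:3,3]=s['eef_pos']
        W=T@c['tool_from_camera']
    else: W=c['world_from_camera']
    return W[:3,3],W[:3,:3]@d
def onz(name,u,v,z,pose=None):
    o,d=ray(name,u,v,pose); return o+d*(z-o[2])/d[2]
def onplane(name,u,v,p,n,pose=None):
    o,d=ray(name,u,v,pose); return o+d*(np.dot(p-o,n)/np.dot(d,n))
E
python3 - <<'E'
from h import *
np.set_printoptions(precision=4,suppress=True)
f=lambda x,y,ox,oy,sx,sy:((x+.5)/sx-.5+ox,(y+.5)/sy-.5+oy)
g=lambda x,y:f(x,y,205,135,5,4)
t=[onz('top',*f(x,y,130,210,10,10),.032) for x,y in [(100,240),(185,378),(310,295),(235,158)]]
n=[onz('top',*f(x,y,130,210,10,10),.002) for x,y in [(385,112),(452,222)]]
for p in t+n: print(p)
b=(t[0]+t[1])/2; m=(t[2]+t[3])/2; nn=(n[0]+n[1])/2
print('back',b,'mid',m,'nose',nn,np.degrees(np.arctan2(*(nn-b)[1::-1])),np.degrees(np.arctan2(*(m-b)[1::-1])),np.linalg.norm((nn-b)[:2]),np.linalg.norm((t[0]-t[1])))
for nm,x,y,z in [('LL',52,485,.0405),('LR',520,558,.0405),('UL',168,50,.0767),('UR',630,122,.0767)]:
    print(nm,onz('top',*g(x,y),z))
E
```

```text
[0.4698 0.3694 0.032 ]
[0.4381 0.3466 0.032 ]
[0.4587 0.3193 0.032 ]
[0.4904 0.3396 0.032 ]
[0.5085 0.3118 0.002 ]
[0.4824 0.2936 0.002 ]
back [0.454 0.358 0.032] mid [0.4746 0.3294 0.032 ] nose [0.4954 0.3027 0.002 ] -53.14111190021376 -54.15624243454829 0.06913295397861548 0.03894557224010672
LL [0.4233 0.1891 0.0405]
LR [ 0.39   -0.027   0.0405]
UL [0.6751 0.1468 0.0767]
UR [ 0.6399 -0.0691  0.0767]
```

```bash
cat >> h.py <<'E'
yaw=np.radians(-9.1); S0=np.array([.5419,.0584,.060])
th=np.radians(8)
ux=np.array([np.cos(yaw)*np.cos(th),np.sin(yaw)*np.cos(th),np.sin(th)])
uy=np.array([-np.sin(yaw),np.cos(yaw),0]); uz=np.cross(ux,uy)
SR=np.array([ux,uy,uz])   # world->plate
def plate(name,u,v,h,pose=None):  # pixel -> (along, across, h) at height h over plate
    return SR@(onplane(name,u,v,S0+h*uz,uz,pose)-S0)
E
python3 - <<'E'
from h import *
np.set_printoptions(precision=4,suppress=True)
g=lambda x,y:((x+.5)/5-.5+205,(y+.5)/4-.5+135)
for nm,x,y,h in [('LL',52,485,0),('LR',520,558,0),('UL',168,50,0),('UR',630,122,0),('ingot L',172,272,.025),('ingot R',493,322,.025),('il top',183,230,.025),('il bot',162,315,.025),('ir top',503,283,.025),('ir bot',483,362,.025),('barL top',180,135,.04),('barR top',575,200,.04),('barLfoot',180,145,.0),('barRfoot',575,205,.0),('pinL',200,330,.036),('pinR',458,372,.036),('groove lo',290,520,0),('groove hi',375,178,0)]:
    print(nm,plate('top',*g(x,y),h))
E
```

```text
LL [-0.1391  0.1102  0.    ]
LR [-0.1379 -0.1083  0.    ]
UL [0.1188 0.1084 0.    ]
UR [ 0.1182 -0.1104  0.    ]
ingot L [-0.0099  0.0778  0.025 ]
ingot R [-0.0097 -0.0702  0.025 ]
il top [0.0145 0.0776 0.025 ]
il bot [-0.0347  0.0773  0.025 ]
ir top [ 0.0128 -0.0704  0.025 ]
ir bot [-0.0327 -0.0701  0.025 ]
barL top [0.0654 0.088  0.04  ]
barR top [ 0.0633 -0.0929  0.04  ]
barLfoot [ 0.0652  0.0918 -0.    ]
barRfoot [ 0.0659 -0.0946 -0.    ]
pinL [-0.0402  0.0577  0.036 ]
pinR [-0.0409 -0.0601  0.036 ]
groove lo [-0.1373 -0.0011  0.    ]
groove hi [ 0.0636 -0.0009  0.    ]
```

step_arm(motion=[[0.0206, -0.0284, 0, -3], [0.0412, -0.0568, 0, -6], [0.0618, -0.0852, 0, -9], [0.0824, -0.1136, 0, -12], [0.103, -0.142, 0, -15]], hand=0.09, force=25)

```text
time: 0.57
eef_pos: [0.3664, 0.4782, 0.2243]
eef_rot: [-0.0, 0.326, 0.945, -0.0]
wrist_force: [1.2, 0.6, 0.8]
gripper_width: 0.0899
```

step_arm(motion=[[0.0206, -0.0284, 0, -3], [0.0412, -0.0568, 0, -6], [0.0618, -0.0852, -0.01, -9], [0.0824, -0.1136, -0.025, -12], [0.103, -0.142, -0.04, -15.6]])

```text
time: 0.98
eef_pos: [0.4696, 0.3364, 0.1844]
eef_rot: [0.0, 0.451, 0.892, 0.001]
wrist_force: [0.5, 1.3, -1.0]
gripper_width: 0.09
```

step_arm(motion=[[0, 0, 0, 0], [0, 0, 0, 0], [0, 0, 0, 0], [0, 0, 0, 0], [0, 0, 0, 0]])

```text
time: 1.4
eef_pos: [0.4682, 0.339, 0.1848]
eef_rot: [-0.0, 0.449, 0.893, 0.0]
wrist_force: [0.1, -0.2, -0.1]
gripper_width: 0.0901
```

Run:
```python
from h import *
s=ctrl.sense(); print(s['eef_pos'],s['eef_rot'],s['time'],s['wrist_force'])
cv2.imwrite("pics/c.png",ctrl.snapshot("wrist")[:,:,::-1])
```

```text
[0.46816183 0.33899382 0.18480802] [-7.99254778e-05  4.49190539e-01  8.93435924e-01  3.22084719e-04] 1.4 [ 0.09211668 -0.21941733 -0.1447607 ]
```

View pics/c.png

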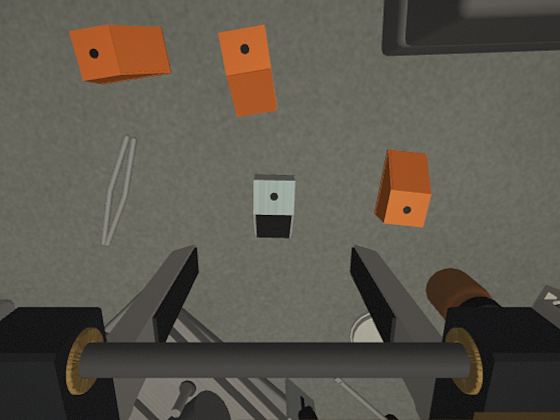

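Run:
```python
from h import *
np.set_printoptions(precision=4,suppress=True)
q=[onz('wrist',u,v,.032) for u,v in [(253,180),(295,180),(295,215),(254,215)]]
n=[onz('wrist',u,v,.002) for u,v in [(257,238),(290.5,238)]]
for p in q+n: print(p)
b=(q[0]+q[1])/2;m=(q[2]+q[3])/2;nn=(n[0]+n[1])/2
print(b,m,nn,np.linalg.norm(q[0]-q[1]),np.linalg.norm(b-m))
d=(nn-b)[:2];print(np.degrees(np.arctan2(d[1],d[0])))
```

```text
[0.4402 0.3441 0.032 ]
[0.4727 0.3683 0.032 ]
[0.4942 0.3404 0.032 ]
[0.4616 0.3161 0.032 ]
[0.4838 0.288  0.002 ]
[0.5136 0.3102 0.002 ]
[0.4564 0.3562 0.032 ] [0.4779 0.3282 0.032 ] [0.4987 0.2991 0.002 ] 0.04044172373276814 0.035232854030910546
-53.519975400094545
```

step_arm(motion=[[0.0015, -0.0015, -0.03, 0.2], [0.0015, -0.0015, -0.06, 0.2], [0.0015, -0.0015, -0.09, 0.2], [0.0015, -0.0015, -0.115, 0.2], [0.0015, -0.0015, -0.13, 0.2]])

```text
time: 1.87
eef_pos: [0.4689, 0.3363, 0.052]
eef_rot: [-0.0, 0.448, 0.894, -0.001]
wrist_force: [0.1, -1.2, 0.1]
gripper_width: 0.0905
```

step_arm(motion=[[0, 0, -0.01, 0], [0, 0, -0.02, 0], [0, 0, -0.0295, 0], [0, 0, -0.0295, 0], [0, 0, -0.0295, 0]])

```text
time: 2.28
eef_pos: [0.4703, 0.3364, 0.0251]
eef_rot: [-0.0, 0.449, 0.894, -0.0]
wrist_force: [-0.4, -0.3, -0.4]
gripper_width: 0.0901
```

Good; at z 25 mm around the block. Close.

step_arm(motion=[[0, 0, 0, 0], [0, 0, 0, 0], [0, 0, 0, 0], [0, 0, 0, 0], [0, 0, 0, 0]], hand=0.03, force=25)

```text
time: 2.7
eef_pos: [0.4703, 0.3364, 0.0253]
eef_rot: [0.0, 0.449, 0.894, 0.0]
wrist_force: [0.2, 0.5, 0.5]
gripper_width: 0.0602
```

step_arm(motion=[[0, 0, 0, 0], [0, 0, 0, 0], [0, 0, 0, 0], [0, 0, 0, 0], [0, 0, 0, 0]])

```text
time: 3.12
eef_pos: [0.4702, 0.3362, 0.025]
eef_rot: [-0.0, 0.449, 0.894, -0.0]
wrist_force: [-0.6, 0.3, 1.5]
gripper_width: 0.0398
```

Run:
```python
from h import *
for a,h in [(-.0745,.025),(-.0745,.06)]:
    print(S0+ux*a+uy*.0037+uz*h)
```

```text
[0.46620322 0.07427182 0.07438831]
[0.46139347 0.07504222 0.10904769]
```

step_arm(motion=[[0, 0, 0.01, 0], [0, 0, 0.03, 0], [0, 0, 0.06, 0], [0, 0, 0.09, 0], [0, 0, 0.12, 0]])

```text
time: 3.53
eef_pos: [0.47, 0.3358, 0.1467]
eef_rot: [-0.0, 0.449, 0.894, -0.0]
wrist_force: [1.0, 0.6, -0.9]
gripper_width: 0.0399
```

step_arm(motion=[[0, -0.02, 0.01, 4.4], [0, -0.045, 0.02, 8.8], [-0.001, -0.072, 0.03, 13.2], [-0.001, -0.102, 0.03, 17.7], [-0.002, -0.131, 0.03, 22.1]])

```text
time: 3.95
eef_pos: [0.4683, 0.204, 0.1762]
eef_rot: [0.0, 0.267, 0.964, 0.001]
wrist_force: [0.4, 0.0, -2.8]
gripper_width: 0.04
```

step_arm(motion=[[0, -0.028, 0, 4.4], [0, -0.056, 0, 8.8], [-0.001, -0.085, 0, 13.2], [-0.001, -0.112, 0, 17.7], [-0.002, -0.131, 0, 22.1]])

```text
time: 4.37
eef_pos: [0.4659, 0.0716, 0.1756]
eef_rot: [0.0, 0.078, 0.997, -0.0]
wrist_force: [0.3, 0.6, -2.0]
gripper_width: 0.04
```

step_arm(motion=[[0, 0, 0, 0], [0, 0, 0, 0], [0, 0, 0, 0], [0, 0, 0, 0], [0, 0, 0, 0]])

```text
time: 4.78
eef_pos: [0.4662, 0.0751, 0.175]
eef_rot: [-0.0, 0.079, 0.997, 0.0]
wrist_force: [0.2, 0.7, -2.3]
gripper_width: 0.04
```

Run:
```python
from h import *
np.set_printoptions(precision=4,suppress=True)
s=ctrl.sense(); print(s['eef_pos'],s['eef_rot'],s['time'],s['wrist_force'],s['qpos'])
cv2.imwrite("pics/d.png",ctrl.snapshot("wrist")[:,:,::-1])
q=s['eef_rot']; print('tool y ang',np.degrees(2*np.arctan2(q[2],q[1]))-90)
print(SR@(s['eef_pos']-S0))
```

```text
[0.4662 0.0751 0.175 ] [-0.0001  0.079   0.9969  0.    ] 4.7833 [ 0.2143  0.6667 -2.3134] [-0.5638  0.1502  0.2953  2.1133 -0.0563  0.8855  1.1765]
tool y ang 80.934120323113
[-0.0606  0.0046  0.1247]
```

View pics/d.png

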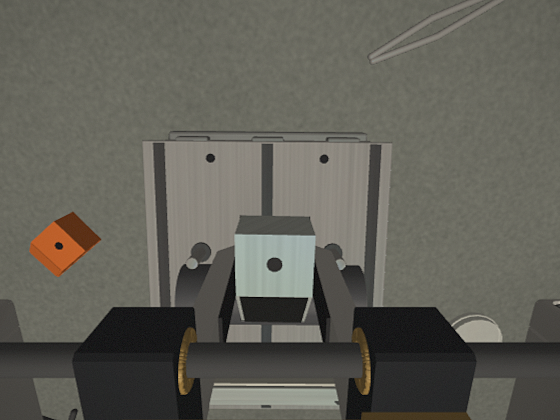

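step_arm(motion=[[0, -0.001, -0.02, 0], [0, -0.001, -0.04, 0], [0, -0.001, -0.06, 0], [0, -0.001, -0.075, 0], [0, -0.001, -0.085, 0]])

```text
time: 5.25
eef_pos: [0.4658, 0.0736, 0.0888]
eef_rot: [-0.001, 0.079, 0.997, -0.0]
wrist_force: [-2.8, -0.1, 8.5]
gripper_width: 0.0399
```

step_arm(motion=[[0, 0, -0.003, 0], [0, 0, -0.006, 0], [0, 0, -0.009, 0], [0, 0, -0.01, 0], [0, 0, -0.011, 0]])

```text
time: 5.67
eef_pos: [0.4671, 0.0736, 0.0807]
eef_rot: [0.001, 0.079, 0.997, 0.0]
wrist_force: [-12.2, -5.1, 50.9]
gripper_width: 0.0397
```

step_arm(motion=[[0, 0, -0.001, 0], [0, 0, -0.002, 0], [0, 0, -0.003, 0], [0, 0, -0.003, 0], [0, 0, -0.003, 0]])

```text
time: 6.08
eef_pos: [0.4684, 0.0734, 0.0783]
eef_rot: [0.002, 0.08, 0.997, 0.001]
wrist_force: [-7.3, -7.5, 46.4]
gripper_width: 0.0399
```

Run:
```python
from h import *
cv2.imwrite("pics/e.png",ctrl.snapshot("wrist")[:,:,::-1])
a=ctrl.snapshot("scene")[150:300,200:380,::-1]
cv2.imwrite("pics/e2.png",cv2.resize(a,None,fx=4,fy=4,interpolation=cv2.INTER_CUBIC))
```

```text
(no output)
```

View pics/e.png

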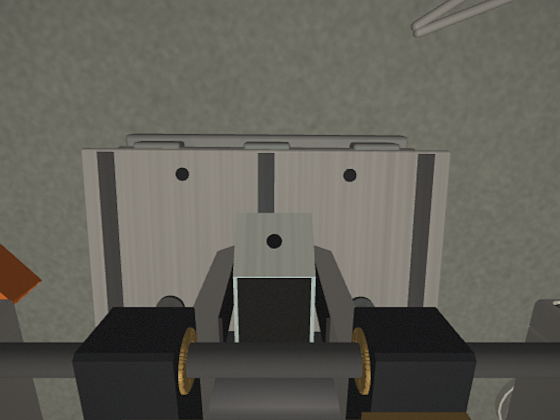

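View pics/e2.png

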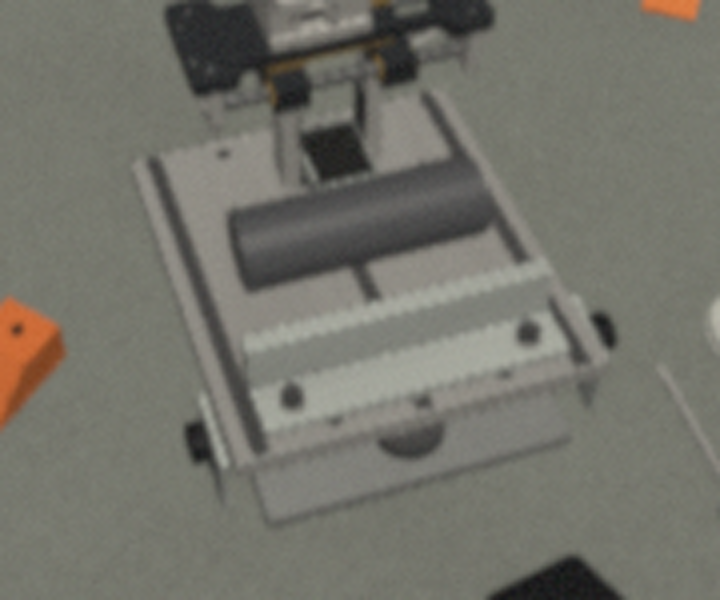

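```bash
cat >> h.py <<'E'
def rows(t,gx=-.0092,gz=.025):
    # chock tilt t (deg, nose up +) in tool held over stage: tool x=downhill, tool z=down
    c=ctrl.calibration('wrist');T=np.linalg.inv(c['tool_from_camera'])
    out=[]
    for x,z in [(-.035,0),(-.035,.032),(0,.032)]:
        a=np.radians(t);dx=x-gx;dz=z-gz
        f=np.cos(a)*dx-np.sin(a)*dz; u=np.sin(a)*dx+np.cos(a)*dz
        p=T@[-f,0,-u,1]; out.append(c['cy']+c['fy']*p[1]/p[2])
    return np.round(out,1)
E
python3 - <<'E'
from h import *
for t in range(-24,25,4): print(t,rows(t))
s=ctrl.sense();print(SR@(s['eef_pos']-S0),s['wrist_force'])
E
```

```text
-24 [205.4 248.5 293.2]
-20 [205.9 245.1 293.6]
-16 [206.8 241.8 293.9]
-12 [207.9 238.8 294.1]
-8 [209.2 236.  294.2]
-4 [210.9 233.5 294.2]
0 [212.7 231.2 294.1]
4 [214.8 229.2 293.8]
8 [217.1 227.4 293.4]
12 [219.6 225.9 293. ]
16 [222.2 224.6 292.4]
20 [225.  223.7 291.7]
24 [228.  222.9 290.9]
[-0.07167417  0.00318255  0.02855302] [-6.59221773 -7.06414601 45.67992345]
```

Run:
```python
from h import *
for gx in(-.002,0.001):
  for gz in (.025,.029):
    for t in (0,4,8,12): print(gx,gz,t,rows(t,gx,gz))
```

```text
-0.002 0.025 0 [200.9 217.3 281.7]
-0.002 0.025 4 [202.9 215.1 281. ]
-0.002 0.025 8 [205.2 213.3 280.2]
-0.002 0.025 12 [207.7 211.8 279.3]
-0.002 0.029 0 [199.2 214.9 278. ]
-0.002 0.029 4 [201.6 213.4 277.8]
-0.002 0.029 8 [204.4 212.1 277.5]
-0.002 0.029 12 [207.3 211.2 277.2]
0.001 0.025 0 [195.8 211.4 276.5]
0.001 0.025 4 [197.9 209.2 275.6]
0.001 0.025 8 [200.2 207.4 274.6]
0.001 0.025 12 [202.8 205.9 273.6]
0.001 0.029 0 [194.2 209.2 272.9]
0.001 0.029 4 [196.7 207.6 272.5]
0.001 0.029 8 [199.5 206.3 272.1]
0.001 0.029 12 [202.4 205.5 271.6]
```

step_arm(motion=[[0, 0, 0.001, 0], [0, 0, 0.002, 0], [0, 0, 0.003, 0], [0, 0, 0.003, 0], [0, 0, 0.003, 0]])

```text
time: 6.6
eef_pos: [0.466, 0.0735, 0.0788]
eef_rot: [-0.0, 0.079, 0.997, -0.0]
wrist_force: [-0.1, 1.0, -1.5]
gripper_width: 0.0394
```

Run:
```python
from h import *
a=ctrl.snapshot("wrist")[190:360,190:350,::-1]
cv2.imwrite("pics/f.png",cv2.resize(a,None,fx=3.5,fy=3.5,interpolation=cv2.INTER_CUBIC))
s=ctrl.sense();print(SR@(s['eef_pos']-S0),s['wrist_force'])
```

```text
[-0.07393418  0.002809    0.02937662] [ 0.12152713 -0.16147063 -2.08742997]
```

View pics/f.png

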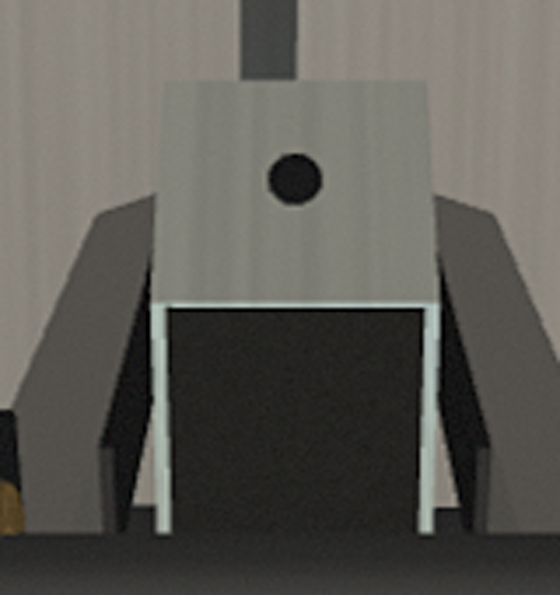

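Run:
```python
from h import *
from scipy.optimize import least_squares
s=ctrl.sense();p=SR@(s['eef_pos']-S0)
for t in (16,20,24,28,32,36):
    r=least_squares(lambda q:rows(t,*(q/1000))[1:]-[212.9,276.6],[-2,25],diff_step=.05)
    gx,gz=r.x; a=np.radians(t-8)
    pl=lambda x,z:(p[0]*1000+np.cos(a)*(x-gx)-np.sin(a)*(z-gz),p[2]*1000+np.sin(a)*(x-gx)+np.cos(a)*(z-gz))
    print(t,r.x,r.cost,'nose',np.round(pl(35,0),1),'tail',np.round(pl(-35,0),1))
```

```text
16 [-3.255      36.00895408] 0.0 nose [-31.  -1.] tail [-100.4  -10.7]
20 [-2.94427841 35.8840625 ] 0.0 nose [-29.4   2.2] tail [-97.8 -12.4]
24 [-2.6        34.73958333] 0.0 nose [-28.2   6.3] tail [-95.5 -12.9]
28 [-2.4115466  32.87683062] 0.0 nose [-27.5  11.3] tail [-93.3 -12.7]
32 [-2.5245 30.3   ] 0.0 nose [-27.3  17. ] tail [-91.3 -11.5]
36 [-3.20674375 26.6371875 ] 0.0 nose [-27.7  23.8] tail [-89.5  -9.1]
```

Run:
```python
from h import *
from scipy.optimize import least_squares
s=ctrl.sense();p=SR@(s['eef_pos']-S0)
for t in (8,12,16,20,24,28,32,36):
    r=least_squares(lambda q:rows(t,*(q/1000))[1:]-[209.9,273.6],[-2,25],diff_step=.05)
    gx,gz=r.x; a=np.radians(t-8)
    pl=lambda x,z:(p[0]*1000+np.cos(a)*(x-gx)-np.sin(a)*(z-gz),p[2]*1000+np.sin(a)*(x-gx)+np.cos(a)*(z-gz))
    print(t,r.x,r.cost,'nose',np.round(pl(35,0),1),'tail',np.round(pl(-35,0),1))
b=ctrl.snapshot("scene")[170:225,250:320,::-1]
cv2.imwrite("pics/g.png",cv2.resize(b,None,fx=10,fy=10,interpolation=cv2.INTER_CUBIC))
```

```text
8 [-1.55761667 34.01291667] 0.0 nose [-37.4  -4.6] tail [-107.4   -4.6]
12 [-1.78090278 35.39670139] 0.0 nose [-34.8  -3.4] tail [-104.6   -8.3]
16 [-1.6    35.8375] 0.0 nose [-32.7  -1. ] tail [-102.   -10.8]
20 [-1.28       35.58333333] 0.0 nose [-31.    2.1] tail [-99.5 -12.4]
24 [-0.94821429 34.36523437] 0.0 nose [-29.9   6.3] tail [-97.2 -13. ]
28 [-0.855      32.16666667] 0.00499999999999659 nose [-29.2  11.4] tail [-95.  -12.5]
32 [-1.05315 29.205  ] 0.0 nose [-29.1  17.4] tail [-93.1 -11.1]
36 [-2. 25.] 0.00499999999999659 nose [-29.5  24.7] tail [-91.3  -8.2]
```

View pics/g.png

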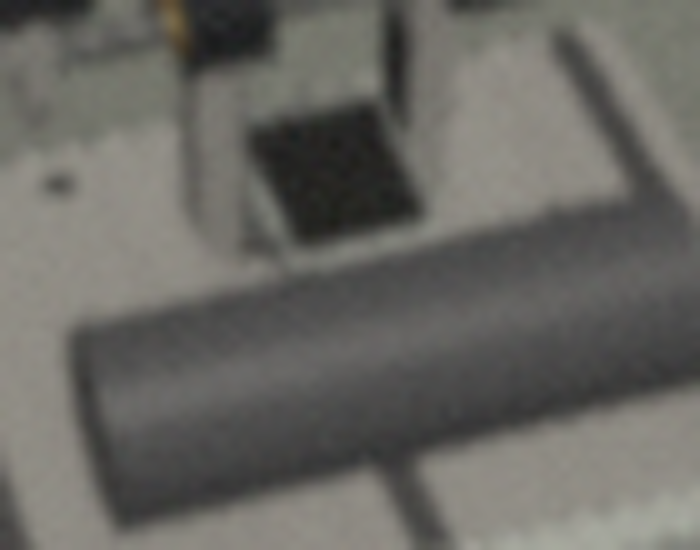

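step_arm(motion=[[-0.004, 0.0006, 0.001, 0], [-0.008, 0.0012, 0.002, 0], [-0.012, 0.0019, 0.004, 0], [-0.016, 0.0025, 0.006, 0], [-0.02, 0.0031, 0.01, 0]])

```text
time: 7.12
eef_pos: [0.4455, 0.0763, 0.089]
eef_rot: [-0.0, 0.079, 0.997, -0.0]
wrist_force: [-0.7, 0.5, -1.9]
gripper_width: 0.04
```

Run:
```python
from h import *
s=ctrl.sense();print(SR@(s['eef_pos']-S0),s['wrist_force'])
a=ctrl.snapshot("wrist")[190:360,190:350,::-1]
cv2.imwrite("pics/i.png",cv2.resize(a,None,fx=3.5,fy=3.5,interpolation=cv2.INTER_CUBIC))
b=ctrl.snapshot("scene")[160:215,250:320,::-1]
cv2.imwrite("pics/i2.png",cv2.resize(b,None,fx=8,fy=8,interpolation=cv2.INTER_CUBIC))
```

```text
[-0.09301739  0.00247252  0.04239345] [-0.71314103  0.50005573 -1.91622062]
```

View pics/i.png

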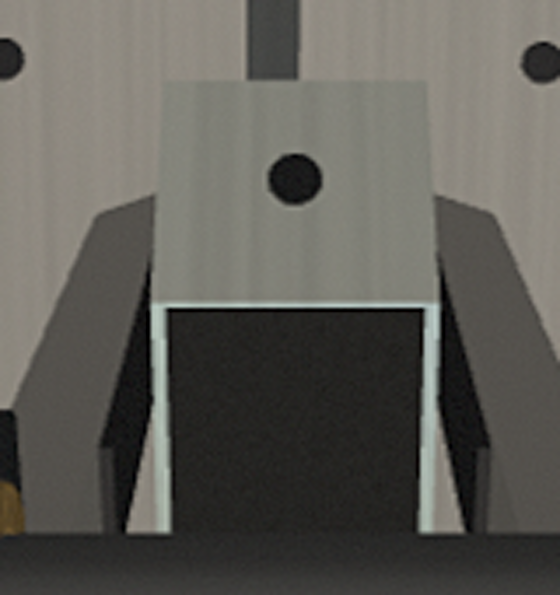

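View pics/i2.png

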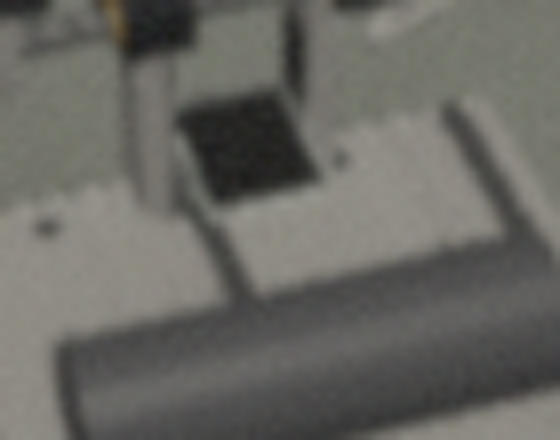

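Run:
```python
from h import *
np.set_printoptions(precision=1,suppress=True)
s=ctrl.sense();p=SR@(s['eef_pos']-S0)
f=lambda x,y:((x+.5)/8-.5+250,(y+.5)/8-.5+160)
for nm,x,y in [('nose',267,196),('ftop',230,109)]:
    u,v=f(x,y); q=SR@(onplane('scene',u,v,S0+uy*p[1],uy)-S0); print(nm,q*1000,'rel tcp',(q-p)*1000)
g=lambda x,y:((x+.5)/3.5-.5+190,(y+.5)/3.5-.5+190)
for nm,x,y in [('back',297,80),('front',297,303)]:
    u,v=g(x,y); 
    for d in (.163,.175):
        o,r=ray('wrist',u,v); q=SR@(o+r*d-S0); print(nm,d,q*1000,(q-p)*1000)
```

```text
nose [-48.2   2.7  57.7] rel tcp [44.5  0.  14.8]
ftop [-83.    2.7  64.5] rel tcp [ 9.6  0.  21.6]
back 0.163 [-126.5    3.    52.8] [-33.9   0.3   9.9]
back 0.175 [-124.7    3.    41. ] [-32.1   0.3  -1.9]
front 0.163 [-95.5   3.   57.4] [-2.8  0.3 14.5]
front 0.175 [-91.4   3.1  45.9] [1.3 0.4 3. ]
```

step_arm(motion=[[0, 0, 0, 0], [0.002, 0, -0.003, 0], [0.004, 0, -0.006, 0], [0.006, -0.001, -0.009, 0], [0.008, -0.001, -0.011, 0]], force=6)

```text
time: 7.63
eef_pos: [0.4544, 0.075, 0.0773]
eef_rot: [-0.0, 0.08, 0.997, -0.0]
wrist_force: [-0.1, 0.7, -1.6]
gripper_width: 0.04
```

Run:
```python
from h import *
s=ctrl.sense();print(SR@(s['eef_pos']-S0),s['wrist_force'])
a=ctrl.snapshot("wrist")[190:360,190:350,::-1]
cv2.imwrite("pics/j.png",cv2.resize(a,None,fx=3.5,fy=3.5,interpolation=cv2.INTER_CUBIC))
```

```text
[-0.08577776  0.00257682  0.02955079] [-0.05765161  0.69125324 -1.5527089 ]
```

View pics/j.png

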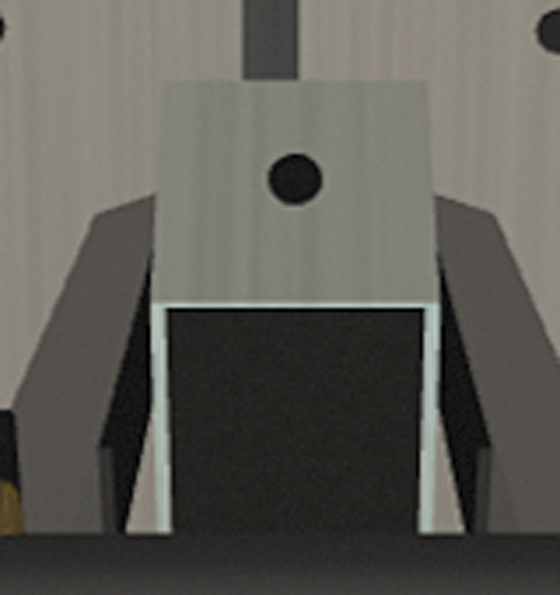

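step_arm(motion=[[0.001, 0, -0.0015, 0], [0.002, 0, -0.003, 0], [0.003, 0, -0.0045, 0], [0.004, -0.0005, -0.006, 0], [0.005, -0.0005, -0.0065, 0]])

```text
time: 8.1
eef_pos: [0.4598, 0.0744, 0.0716]
eef_rot: [0.0, 0.08, 0.997, -0.0]
wrist_force: [-0.6, -3.6, 4.2]
gripper_width: 0.0401
```

Run:
```python
from h import *
s=ctrl.sense();print(SR@(s['eef_pos']-S0),s['wrist_force'])
a=ctrl.snapshot("wrist")[190:360,190:350,::-1]
cv2.imwrite("pics/k.png",cv2.resize(a,None,fx=3.5,fy=3.5,interpolation=cv2.INTER_CUBIC))
```

```text
[-0.08111348  0.00279884  0.02314169] [-0.62927562 -3.55351848  4.22044223]
```

View pics/k.png

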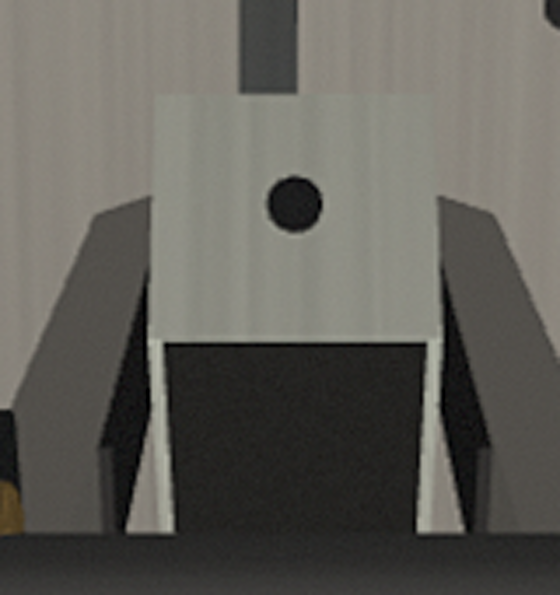

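step_arm(motion=[[0, 0, 0, 0], [0, 0, 0, 0], [0, 0, 0, 0], [0, 0, 0, 0], [0, 0, 0, 0]], hand=0.062)

```text
time: 8.57
eef_pos: [0.4592, 0.0749, 0.0715]
eef_rot: [-0.0, 0.079, 0.997, -0.0]
wrist_force: [0.2, -0.3, 0.7]
gripper_width: 0.0616
```

step_arm(motion=[[0, 0, 0.003, 0], [0, 0, 0.003, 0], [0, 0, 0.003, 0], [0, 0, 0.003, 0], [0, 0, 0.003, 0]])

```text
time: 8.98
eef_pos: [0.4592, 0.0748, 0.0745]
eef_rot: [-0.0, 0.079, 0.997, -0.0]
wrist_force: [-0.4, 1.2, 0.5]
gripper_width: 0.0623
```

Run:
```python
from h import *
s=ctrl.sense();print(SR@(s['eef_pos']-S0),s['wrist_force'])
a=ctrl.snapshot("wrist")[190:360,190:350,::-1]
cv2.imwrite("pics/l.png",cv2.resize(a,None,fx=3.5,fy=3.5,interpolation=cv2.INTER_CUBIC))
```

```text
[-0.0813979   0.00314874  0.02604976] [-0.38876478  1.21698239  0.52997859]
```

View pics/l.png

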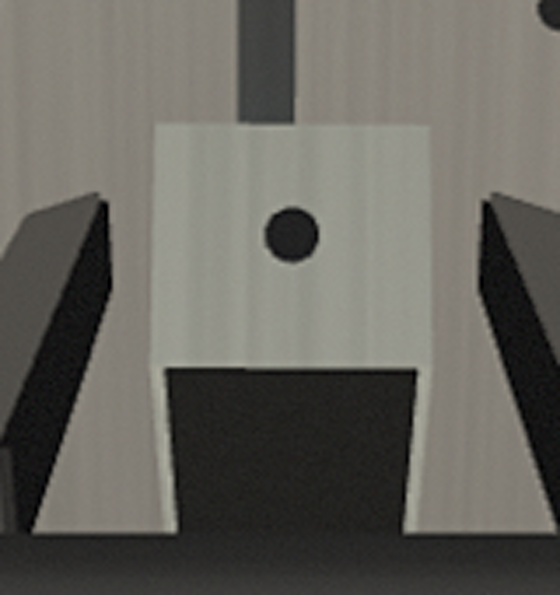

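Run:
```python
from h import *
np.set_printoptions(precision=1,suppress=True)
g=lambda x,y:((x+.5)/3.5-.5+190,(y+.5)/3.5-.5+190)
for x,y in [(155,125),(430,125),(150,367),(432,368)]: print(1000*plate('wrist',*g(x,y),.032))
print(1000*plate('wrist',*g(266,20),0))
```

```text
[-108.1  -17.1   32. ]
[-108.1   22.8   32. ]
[-71.2 -18.5  32. ]
[-71.1  23.7  32. ]
[-120.2   -1.8   -0. ]
```

step_arm(motion=[[0, 0, 0, 0], [0, 0, 0, 0], [0, 0, 0, 0], [0, 0, 0, 0], [0, 0, 0, 0]], hand=0.03, force=35)

```text
time: 9.45
eef_pos: [0.4592, 0.0748, 0.0744]
eef_rot: [-0.0, 0.079, 0.997, -0.0]
wrist_force: [-0.2, -0.1, -0.5]
gripper_width: 0.0398
```

step_arm(motion=[[0, 0, 0, 0], [0, 0, 0, 0], [0, 0, 0.001, 0], [0.0039, -0.0006, 0.0021, 0], [0.0078, -0.0013, 0.0026, 0]])

```text
time: 9.87
eef_pos: [0.4668, 0.0735, 0.0771]
eef_rot: [-0.0, 0.079, 0.997, -0.0]
wrist_force: [-1.9, -0.3, -1.4]
gripper_width: 0.0399
```

step_arm(motion=[[0.002, -0.0003, 0.0003, 0], [0.004, -0.0006, 0.0006, 0], [0.006, -0.001, 0.0009, 0], [0.008, -0.0013, 0.0011, 0], [0.01, -0.0016, 0.0014, 0]])

```text
time: 10.28
eef_pos: [0.4771, 0.0719, 0.0784]
eef_rot: [-0.0, 0.079, 0.997, -0.0]
wrist_force: [-3.5, 0.1, -1.5]
gripper_width: 0.0397
```

step_arm(motion=[[0.002, -0.0003, 0.0003, 0], [0.004, -0.0006, 0.0006, 0], [0.006, -0.001, 0.0009, 0], [0.008, -0.0013, 0.0011, 0], [0.01, -0.0016, 0.0014, 0]])

```text
time: 10.7
eef_pos: [0.4872, 0.0703, 0.0799]
eef_rot: [-0.0, 0.079, 0.997, -0.0]
wrist_force: [-2.4, -0.0, -1.2]
gripper_width: 0.0397
```

Run:
```python
from h import *
s=ctrl.sense();print(SR@(s['eef_pos']-S0),s['wrist_force'],s['wrist_torque'])
a=ctrl.snapshot("wrist")[:,:,::-1]
cv2.imwrite("pics/m.png",a)
b=ctrl.snapshot("scene")[160:260,230:360,::-1]
cv2.imwrite("pics/m2.png",cv2.resize(b,None,fx=6,fy=6,interpolation=cv2.INTER_CUBIC))
```

```text
[-0.05255778  0.00308866  0.02745209] [-2.42598434 -0.02798584 -1.18895532] [ 0.04286057  0.64951296 -0.03235653]
```

View pics/m.png

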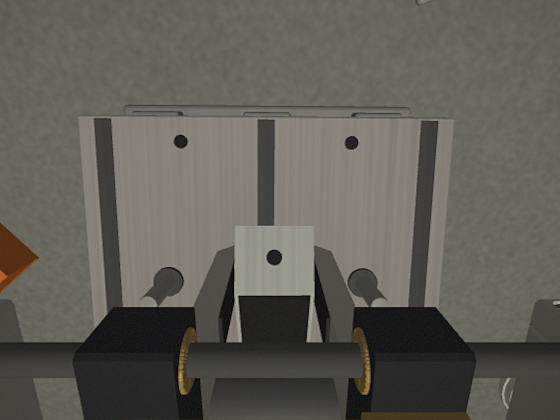

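View pics/m2.png

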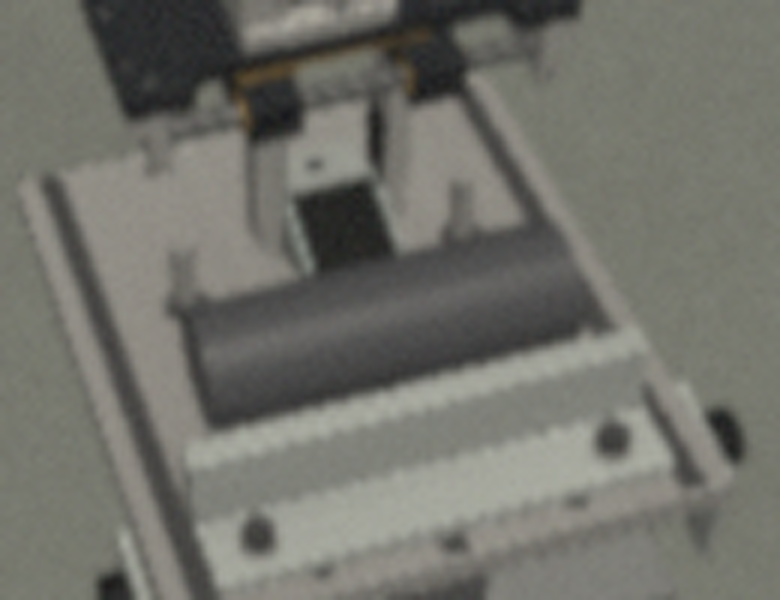

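step_arm(motion=[[0.002, -0.0003, 0.0003, 0], [0.004, -0.0006, 0.0006, 0], [0.006, -0.001, 0.0009, 0], [0.008, -0.0013, 0.0011, 0], [0.01, -0.0016, 0.0014, 0]])

```text
time: 11.22
eef_pos: [0.4972, 0.0687, 0.0813]
eef_rot: [-0.0, 0.079, 0.997, -0.0]
wrist_force: [-2.0, 0.1, -1.0]
gripper_width: 0.0396
```

step_arm(motion=[[0.002, -0.0003, 0.0003, 0], [0.004, -0.0006, 0.0006, 0], [0.006, -0.001, 0.0009, 0], [0.008, -0.0013, 0.0011, 0], [0.01, -0.0016, 0.0014, 0]])

```text
time: 11.63
eef_pos: [0.5072, 0.0671, 0.0827]
eef_rot: [-0.0, 0.079, 0.997, -0.0]
wrist_force: [-2.8, -0.6, -0.8]
gripper_width: 0.0396
```

step_arm(motion=[[0.0015, -0.0002, 0.0002, 0], [0.003, -0.0005, 0.0004, 0], [0.0045, -0.0007, 0.0006, 0], [0.006, -0.001, 0.0008, 0], [0.0075, -0.0012, 0.001, 0]])

```text
time: 12.05
eef_pos: [0.509, 0.0666, 0.082]
eef_rot: [-0.006, 0.079, 0.997, -0.001]
wrist_force: [-34.4, 8.6, 7.0]
gripper_width: 0.0396
```

Run:
```python
from h import *
s=ctrl.sense();print(SR@(s['eef_pos']-S0),s['wrist_force'],s['wrist_torque'])
b=ctrl.snapshot("scene")[160:260,230:360,::-1]
cv2.imwrite("pics/n2.png",cv2.resize(b,None,fx=6,fy=6,interpolation=cv2.INTER_CUBIC))
```

```text
[-0.03042333  0.00286023  0.02646686] [-34.39123007   8.55988901   7.01983338] [2.21538576 7.47441751 0.09035446]
```

View pics/n2.png

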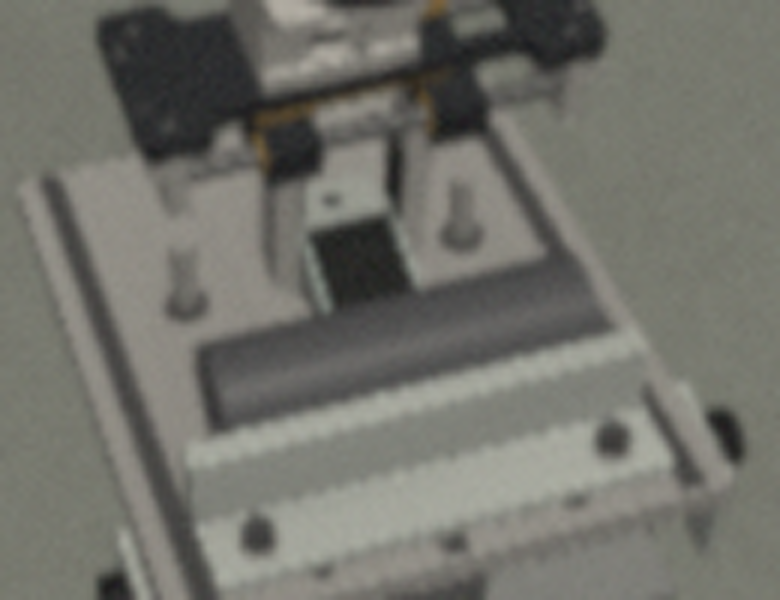

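step_arm(motion=[[-0.0015, 0.0002, -0.0002, 0], [-0.003, 0.0005, -0.0003, 0], [-0.004, 0.0006, -0.0003, 0], [-0.004, 0.0006, -0.0003, 0], [-0.004, 0.0006, -0.0003, 0]])

```text
time: 12.52
eef_pos: [0.5085, 0.0668, 0.0825]
eef_rot: [-0.002, 0.079, 0.997, -0.0]
wrist_force: [-9.5, 3.5, -7.6]
gripper_width: 0.0396
```

Run:
```python
from h import *
s=ctrl.sense();print(SR@(s['eef_pos']-S0),s['wrist_force'],s['wrist_torque'])
cv2.imwrite("pics/o.png",ctrl.snapshot("wrist")[:,:,::-1])
a=ctrl.snapshot("top")[135:285,205:345,::-1]
cv2.imwrite("pics/o2.png",cv2.resize(a,None,fx=5,fy=4,interpolation=cv2.INTER_CUBIC))
```

```text
[-0.03081263  0.0029784   0.02700922] [-9.5395956   3.53389051 -7.58509368] [0.8467064  2.29053553 0.0431224 ]
```

View pics/o.png

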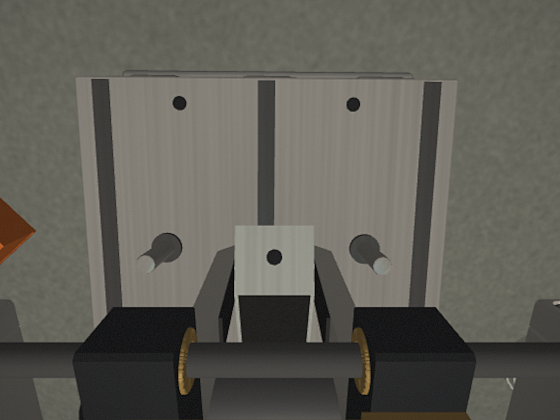

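View pics/o2.png

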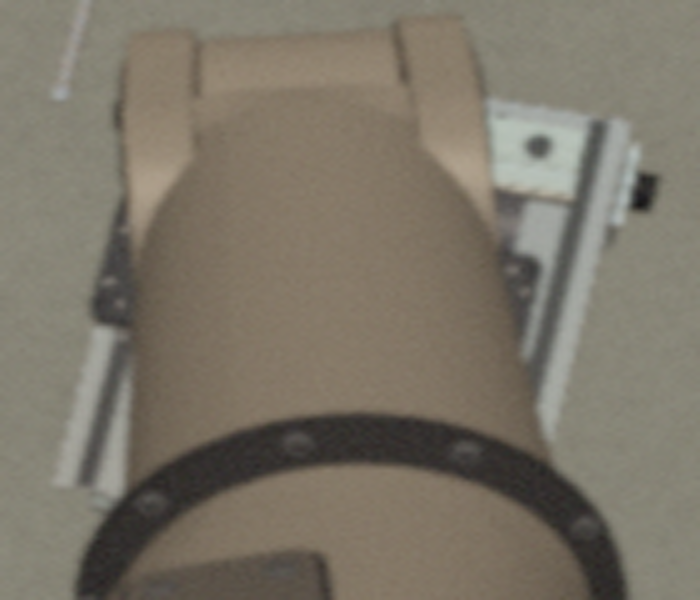

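Run:
```python
from h import *
a=ctrl.snapshot("top")[165:205,295:335,::-1]
cv2.imwrite("pics/p.png",cv2.resize(a,None,fx=14,fy=14,interpolation=cv2.INTER_CUBIC))
a=cv2.imread("pics/a_top.png")[165:225,295:335]
cv2.imwrite("pics/p0.png",cv2.resize(a,None,fx=10,fy=10,interpolation=cv2.INTER_CUBIC))
```

```text
(no output)
```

View pics/p.png

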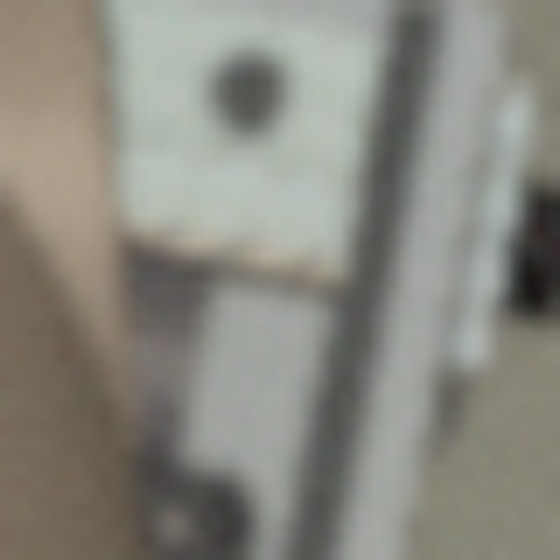

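View pics/p0.png

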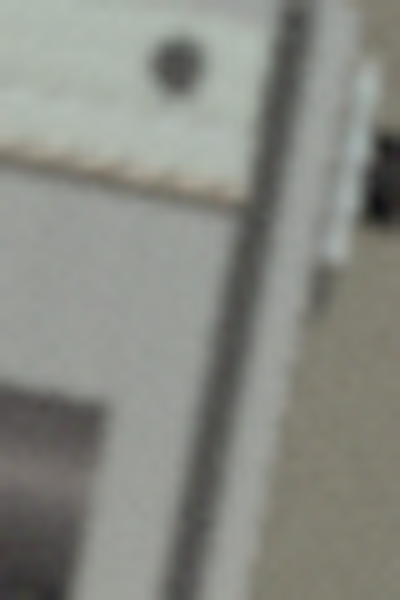

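Run:
```python
from h import *
np.set_printoptions(precision=1,suppress=True)
s=ctrl.sense();print(1000*(SR@(s['eef_pos']-S0)))
for nm,x,y,h in [('pinL',170,247,0),('pinR',364,248,0),('pinLt',147,265,.036),('pinRt',381,266,.036),('edge',266,79,0),('back',274,226,.032),('front',274,295,.032)]: print(nm,1000*plate('wrist',x,y,h))
# initial ingot in scene; now ingot ends in scene n2 (crop 230,160, x6)
f=lambda x,y:((x+.5)/6-.5+230,(y+.5)/6-.5+160)
for nm,x,y in [('botL end',218,425),('topL',200,350)]:
  for h in (0,.025,.05): print(nm,h,1000*plate('scene',*f(x,y),h))
for nm,x,y in [('bar near top L',190,455),('bar near top R',640,335),('far top edgeL',190,475),('barbackfootL',195,520)]: print(nm,1000*plate('scene',*f(x,y),.04),1000*plate('scene',*f(x,y),0))
g=lambda x,y:((x+.5)/14-.5+295,(y+.5)/14-.5+165)
for h in(0,.02,.03,.04):print('line',1000*plate('top',*g(160,262),h),1000*plate('top',*g(160,240),h))
```

```text
[-30.8   3.   27. ]
pinL [-37.7 -60.9   0. ]
pinR [-37.2  58.4  -0. ]
pinLt [-37.5 -61.4  36. ]
pinRt [-37.1  57.4  36. ]
edge [-136.5   -1.7    0. ]
back [-56.9   3.   32. ]
front [-20.    3.1  32. ]
botL end 0 [ 30.3 -67.5  -0. ]
botL end 0.025 [ 52.2 -72.6  25. ]
botL end 0.05 [ 74.2 -77.7  50. ]
topL 0 [-11.  -62.6   0. ]
topL 0.025 [ 12.6 -67.9  25. ]
topL 0.05 [ 36.1 -73.2  50. ]
bar near top L [ 75.9 -89.4  40. ] [ 41.4 -82.2   0. ]
bar near top R [76.6 87.2 40. ] [ 42.2 105.9  -0. ]
far top edgeL [ 85.  -92.1  40. ] [ 51.1 -85.    0. ]
barbackfootL [105.6 -96.3  40. ] [ 73.  -89.5   0. ]
line [ 65.8 -62.6   0. ] [ 69.4 -61.9   0. ]
line [ 63.2 -62.5  20. ] [ 66.7 -61.8  20. ]
line [ 61.8 -62.5  30. ] [ 65.3 -61.8  30. ]
line [ 60.5 -62.4  40. ] [ 64.  -61.7  40. ]
```

Run:
```python
from h import *
a=ctrl.snapshot("wrist")[:,:,::-1]
cv2.imwrite("pics/q.png",cv2.resize(a[215:345,215:335],None,fx=4.5,fy=4.5,interpolation=cv2.INTER_CUBIC))
for nm in ("d","m","o"):
    im=cv2.imread(f"pics/{nm}.png"); print(nm,im[258,245],im[280,300])
```

```text
d [165 174 160] [167 175 163]
m [140 150 149] [140 150 152]
o [139 149 147] [139 149 149]
```

View pics/q.png

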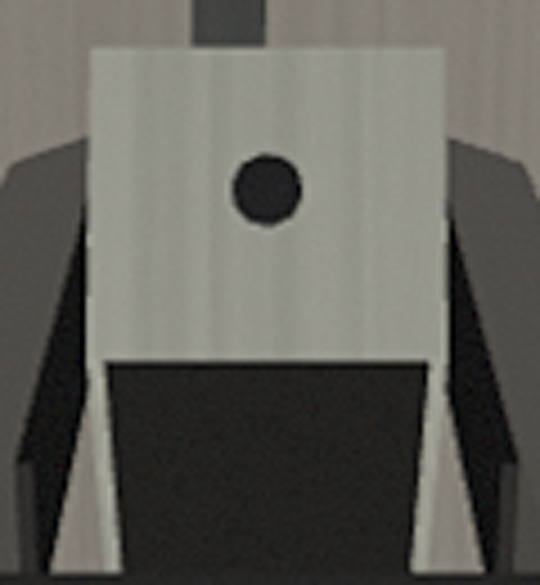

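step_arm(motion=[[-0.003, 0.0005, -0.0004, 0], [-0.006, 0.001, -0.0008, 0], [-0.009, 0.0015, -0.0012, 0], [-0.012, 0.002, -0.0016, 0], [-0.015, 0.0025, -0.002, 0]])

```text
time: 13.13
eef_pos: [0.4955, 0.0691, 0.0815]
eef_rot: [0.0, 0.079, 0.997, 0.0]
wrist_force: [0.6, 0.0, -2.2]
gripper_width: 0.0397
```

step_arm(motion=[[-0.003, 0.0005, -0.0004, 0], [-0.006, 0.001, -0.0008, 0], [-0.009, 0.0015, -0.0012, 0], [-0.012, 0.002, -0.0016, 0], [-0.015, 0.0025, -0.002, 0]])

```text
time: 13.55
eef_pos: [0.4802, 0.0716, 0.0793]
eef_rot: [-0.0, 0.079, 0.997, -0.0]
wrist_force: [-0.1, 0.4, -2.3]
gripper_width: 0.0398
```

step_arm(motion=[[-0.003, 0.0005, -0.0004, 0], [-0.006, 0.001, -0.0008, 0], [-0.009, 0.0015, -0.0012, 0], [-0.012, 0.002, -0.0016, 0], [-0.015, 0.0025, -0.002, 0]])

```text
time: 13.97
eef_pos: [0.4652, 0.0741, 0.0773]
eef_rot: [-0.0, 0.079, 0.997, -0.0]
wrist_force: [-0.3, 0.3, -2.4]
gripper_width: 0.0396
```

step_arm(motion=[[-0.003, 0.0005, -0.0004, 0], [-0.006, 0.001, -0.0008, 0], [-0.009, 0.0015, -0.0012, 0], [-0.014, 0.0022, -0.0019, 0], [-0.019, 0.003, -0.0026, 0]])

```text
time: 14.38
eef_pos: [0.4462, 0.077, 0.0747]
eef_rot: [0.0, 0.079, 0.997, -0.0]
wrist_force: [-0.3, -0.2, -2.4]
gripper_width: 0.0394
```

Run:
```python
from h import *
np.set_printoptions(precision=1,suppress=True)
s=ctrl.sense();print(1000*(SR@(s['eef_pos']-S0)),s['wrist_force'])
a=ctrl.snapshot("wrist")[:,:,::-1]
cv2.imwrite("pics/r.png",cv2.resize(a[200:345,200:350],None,fx=4,fy=4,interpolation=cv2.INTER_CUBIC))
b=ctrl.snapshot("scene")[150:260,230:360,::-1]
cv2.imwrite("pics/r2.png",cv2.resize(b,None,fx=5,fy=5,interpolation=cv2.INTER_CUBIC))
```

```text
[-94.5   3.3  28.1] [-0.3 -0.2 -2.4]
```

View pics/r.png

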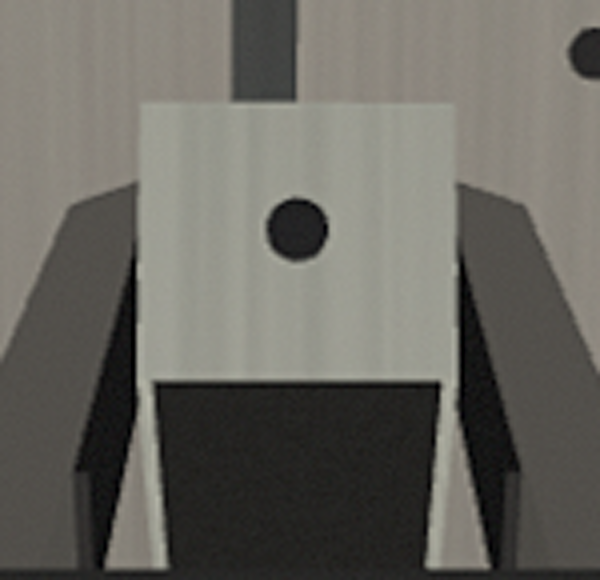

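View pics/r2.png

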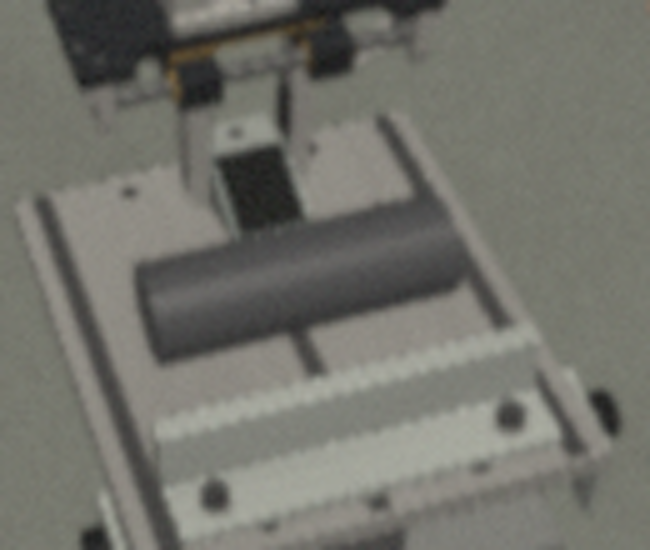

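step_arm(motion=[[0, 0, 0, 0], [0, 0, 0, 0], [0, 0, 0, 0], [0, 0, 0, 0], [0, 0, 0, 0]], hand=0.062)

```text
time: 14.9
eef_pos: [0.4467, 0.077, 0.0748]
eef_rot: [0.0, 0.079, 0.997, -0.0]
wrist_force: [0.3, -1.1, 0.5]
gripper_width: 0.0618
```

Run:
```python
from h import *
np.set_printoptions(precision=1,suppress=True)
s=ctrl.sense();print(1000*(SR@(s['eef_pos']-S0)),s['wrist_force'])
a=ctrl.snapshot("wrist")[:,:,::-1]
cv2.imwrite("pics/t.png",cv2.resize(a[180:345,190:360],None,fx=3.5,fy=3.5,interpolation=cv2.INTER_CUBIC))
b=ctrl.snapshot("scene")[150:260,230:360,::-1]
cv2.imwrite("pics/t2.png",cv2.resize(b,None,fx=5,fy=5,interpolation=cv2.INTER_CUBIC))
```

```text
[-93.9   3.3  28.2] [ 0.3 -1.1  0.5]
```

View pics/t.png

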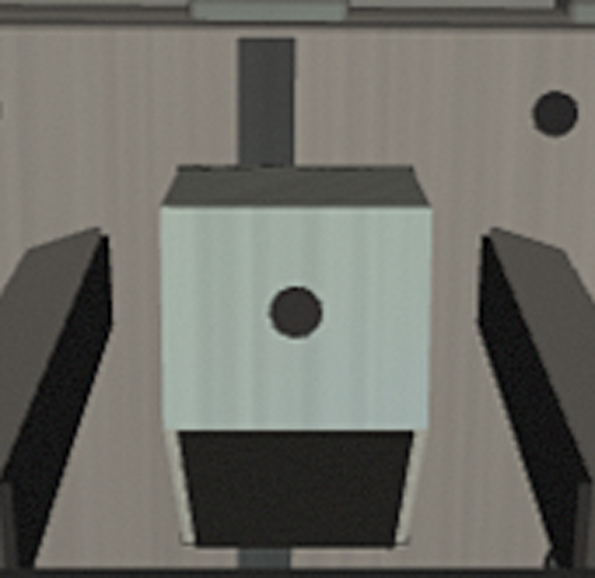

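View pics/t2.png

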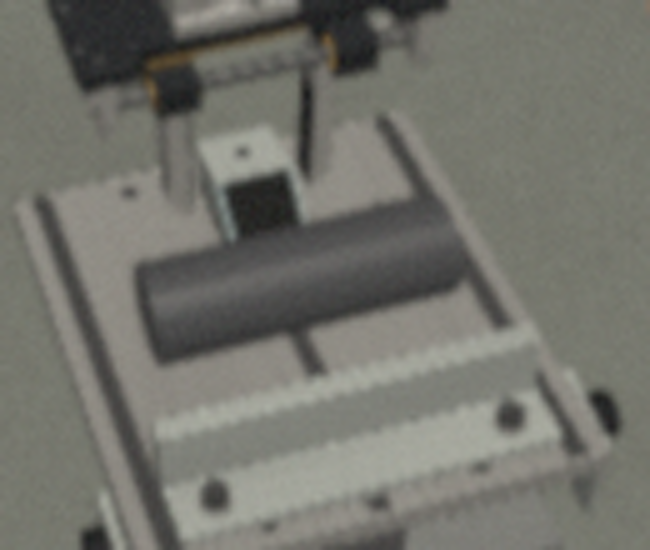

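Run:
```python
from h import *
np.set_printoptions(precision=1,suppress=True)
g=lambda x,y:((x+.5)/3.5-.5+190,(y+.5)/3.5-.5+180)
for nm,x,y,h in [('bb',180,167,0),('bb',415,167,0),('bt',161,207,.032),('bt',431,207,.032),('ft',165,430,.032),('ft',428,430,.032),('n',195,546,.002),('n',408,546,.002),('edge',266,24,0),('groove',266,100,0)]: print(nm,1000*plate('wrist',*g(x,y),h))
```

```text
bb [-112.9  -16.8    0. ]
bb [-112.9   24.4   -0. ]
bt [-113.2  -16.5   32. ]
bt [-113.2   23.5   32. ]
ft [-78.5 -16.4  32. ]
ft [-78.5  23.6  32. ]
n [-43.  -14.8   2. ]
n [-43.  24.   2.]
edge [-138.    -1.6   -0. ]
groove [-124.8   -1.7    0. ]
```

step_arm(motion=[[0.001, -0.0002, -0.001, 0], [0.002, -0.0003, -0.002, 0], [0.003, -0.0005, -0.003, 0], [0.003, -0.0005, -0.003, 0], [0.003, -0.0005, -0.003, 0]])

```text
time: 15.42
eef_pos: [0.4495, 0.0765, 0.0717]
eef_rot: [-0.0, 0.079, 0.997, -0.0]
wrist_force: [-0.5, -0.1, -0.6]
gripper_width: 0.0618
```

step_arm(motion=[[0, 0, 0, 0], [0, 0, 0, 0], [0, 0, 0, 0], [0, 0, 0, 0], [0, 0, 0, 0]], hand=0.03, force=50)

```text
time: 15.83
eef_pos: [0.4495, 0.0766, 0.0718]
eef_rot: [-0.0, 0.079, 0.997, -0.0]
wrist_force: [-0.4, 0.2, 1.4]
gripper_width: 0.0399
```

step_arm(motion=[[0, 0, 0, 0], [0, 0, 0, 0], [0, 0, 0.0005, 0], [0.0039, -0.0006, 0.0018, 0], [0.0078, -0.0013, 0.0023, 0]])

```text
time: 16.25
eef_pos: [0.4576, 0.0752, 0.0742]
eef_rot: [-0.0, 0.079, 0.997, -0.0]
wrist_force: [0.1, -0.5, -1.0]
gripper_width: 0.0396
```

step_arm(motion=[[0.002, -0.0003, 0.0003, 0], [0.004, -0.0006, 0.0006, 0], [0.006, -0.001, 0.0009, 0], [0.008, -0.0013, 0.0011, 0], [0.01, -0.0016, 0.0014, 0]])

```text
time: 16.67
eef_pos: [0.4675, 0.0736, 0.0754]
eef_rot: [-0.0, 0.079, 0.997, -0.0]
wrist_force: [-1.4, -0.7, -1.7]
gripper_width: 0.0395
```

Run:
```python
from h import *
np.set_printoptions(precision=1,suppress=True)
s=ctrl.sense();print(1000*(SR@(s['eef_pos']-S0)),s['wrist_force'])
a=ctrl.snapshot("wrist")[:,:,::-1]
cv2.imwrite("pics/u.png",cv2.resize(a[180:345,190:360],None,fx=3.5,fy=3.5,interpolation=cv2.INTER_CUBIC))
```

```text
[-73.    3.2  25.8] [-1.4 -0.7 -1.7]
```

View pics/u.png

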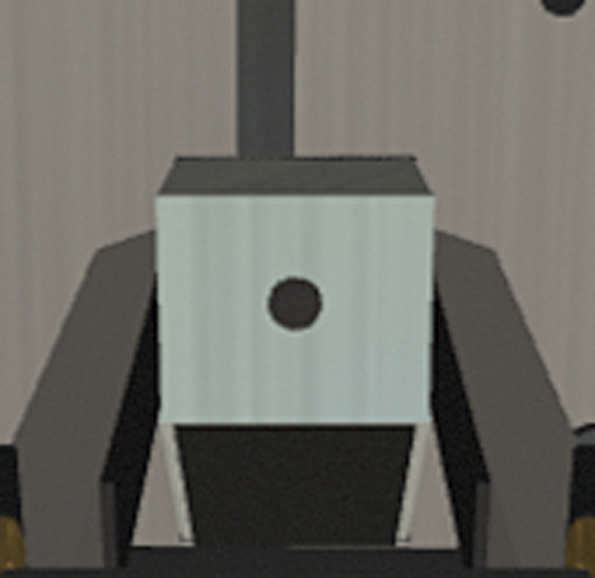

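step_arm(motion=[[0.002, -0.0003, 0.0003, 0], [0.004, -0.0006, 0.0006, 0], [0.006, -0.001, 0.0009, 0], [0.008, -0.0013, 0.0011, 0], [0.01, -0.0016, 0.0014, 0]])

```text
time: 17.13
eef_pos: [0.4771, 0.072, 0.0767]
eef_rot: [-0.0, 0.079, 0.997, -0.0]
wrist_force: [-3.4, -0.1, -2.3]
gripper_width: 0.0398
```

step_arm(motion=[[0.002, -0.0003, 0.0003, 0], [0.004, -0.0006, 0.0006, 0], [0.006, -0.001, 0.0009, 0], [0.008, -0.0013, 0.0011, 0], [0.01, -0.0016, 0.0014, 0]])

```text
time: 17.55
eef_pos: [0.4875, 0.0704, 0.0783]
eef_rot: [-0.0, 0.079, 0.997, -0.0]
wrist_force: [-1.6, 1.4, -3.0]
gripper_width: 0.0394
```

Run:
```python
from h import *
np.set_printoptions(precision=1,suppress=True)
s=ctrl.sense();print(1000*(SR@(s['eef_pos']-S0)),s['wrist_force'])
a=ctrl.snapshot("wrist")[:,:,::-1]
cv2.imwrite("pics/v.png",cv2.resize(a[180:345,190:360],None,fx=3.5,fy=3.5,interpolation=cv2.INTER_CUBIC))
```

```text
[-52.6   3.2  25.8] [-1.6  1.4 -3. ]
```

View pics/v.png

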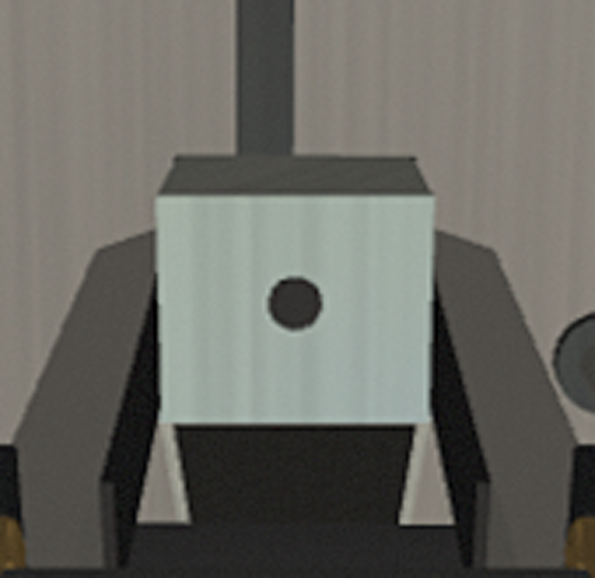

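step_arm(motion=[[0.002, -0.0003, 0.0003, 0], [0.004, -0.0006, 0.0006, 0], [0.006, -0.001, 0.0009, 0], [0.008, -0.0013, 0.0011, 0], [0.01, -0.0016, 0.0014, 0]])

```text
time: 18.02
eef_pos: [0.4975, 0.0688, 0.0797]
eef_rot: [-0.0, 0.079, 0.997, -0.0]
wrist_force: [-1.4, 0.5, -3.4]
gripper_width: 0.0396
```

step_arm(motion=[[0.002, -0.0003, 0.0003, 0], [0.004, -0.0006, 0.0006, 0], [0.006, -0.001, 0.0009, 0], [0.008, -0.0013, 0.0011, 0], [0.01, -0.0016, 0.0014, 0]])

```text
time: 18.43
eef_pos: [0.5075, 0.0672, 0.0811]
eef_rot: [-0.0, 0.079, 0.997, -0.0]
wrist_force: [-2.7, 0.7, -2.4]
gripper_width: 0.0397
```

step_arm(motion=[[0.001, -0.0002, 0.0001, 0], [0.002, -0.0003, 0.0003, 0], [0.003, -0.0005, 0.0004, 0], [0.004, -0.0006, 0.0006, 0], [0.005, -0.0008, 0.0007, 0]])

```text
time: 18.85
eef_pos: [0.5124, 0.0664, 0.0818]
eef_rot: [-0.0, 0.079, 0.997, -0.0]
wrist_force: [-1.4, 0.3, -2.2]
gripper_width: 0.0397
```

step_arm(motion=[[0.0008, -0.0001, 0.0001, 0], [0.0016, -0.0003, 0.0002, 0], [0.0024, -0.0004, 0.0003, 0], [0.0032, -0.0005, 0.0004, 0], [0.004, -0.0006, 0.0006, 0]])

```text
time: 19.27
eef_pos: [0.5164, 0.0658, 0.0824]
eef_rot: [-0.0, 0.079, 0.997, -0.0]
wrist_force: [-2.2, 0.7, -3.6]
gripper_width: 0.0393
```

step_arm(motion=[[0.0005, -0.0001, 0.0001, 0], [0.001, -0.0002, 0.0001, 0], [0.0015, -0.0002, 0.0002, 0], [0.002, -0.0003, 0.0003, 0], [0.0025, -0.0004, 0.0003, 0]])

```text
time: 19.68
eef_pos: [0.5189, 0.0654, 0.0827]
eef_rot: [-0.0, 0.079, 0.997, -0.0]
wrist_force: [-1.7, 0.1, -3.7]
gripper_width: 0.0402
```

step_arm(motion=[[0.0003, 0, 0, 0], [0.0006, -0.0001, 0.0001, 0], [0.0009, -0.0001, 0.0001, 0], [0.0012, -0.0002, 0.0002, 0], [0.0015, -0.0002, 0.0002, 0]])

```text
time: 20.1
eef_pos: [0.5204, 0.0652, 0.0829]
eef_rot: [0.0, 0.079, 0.997, -0.0]
wrist_force: [-2.8, -0.4, -3.5]
gripper_width: 0.0393
```

step_arm(motion=[[0.0003, 0, 0, 0], [0.0006, -0.0001, 0.0001, 0], [0.0009, -0.0001, 0.0001, 0], [0.0012, -0.0002, 0.0002, 0], [0.0015, -0.0002, 0.0002, 0]])

```text
time: 20.52
eef_pos: [0.5213, 0.0651, 0.0829]
eef_rot: [-0.001, 0.079, 0.997, -0.0]
wrist_force: [-6.3, 1.2, -4.2]
gripper_width: 0.0396
```

step_arm(motion=[[0.0003, 0, 0, 0], [0.0006, -0.0001, 0.0001, 0], [0.0009, -0.0001, 0.0001, 0], [0.0012, -0.0002, 0.0002, 0], [0.0015, -0.0002, 0.0002, 0]])

```text
time: 20.93
eef_pos: [0.5219, 0.0649, 0.0827]
eef_rot: [-0.001, 0.079, 0.997, -0.0]
wrist_force: [-7.3, 2.5, -5.7]
gripper_width: 0.0397
```

Run:
```python
from h import *
np.set_printoptions(precision=1,suppress=True)
s=ctrl.sense();print(1000*(SR@(s['eef_pos']-S0)),s['wrist_force'])
a=ctrl.snapshot("wrist")[:,:,::-1]
cv2.imwrite("pics/w.png",cv2.resize(a[180:345,190:360],None,fx=3.5,fy=3.5,interpolation=cv2.INTER_CUBIC))
a=ctrl.snapshot("top")[165:205,295:335,::-1]
cv2.imwrite("pics/w2.png",cv2.resize(a,None,fx=14,fy=14,interpolation=cv2.INTER_CUBIC))
```

```text
[-17.5   3.3  25.3] [-7.3  2.5 -5.7]
```

View pics/w.png

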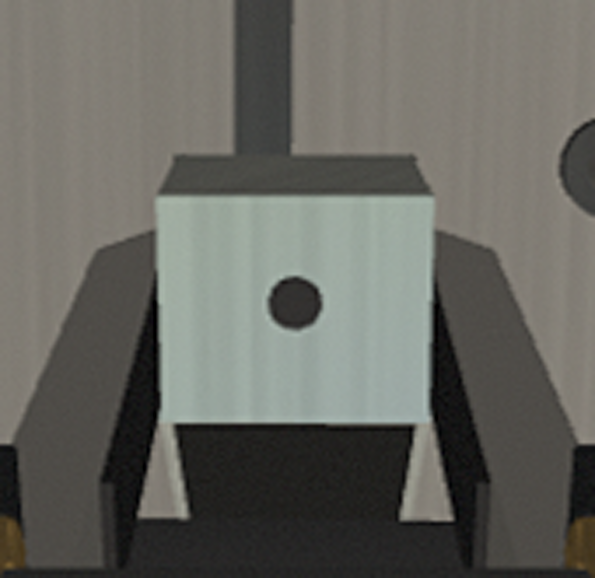

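View pics/w2.png

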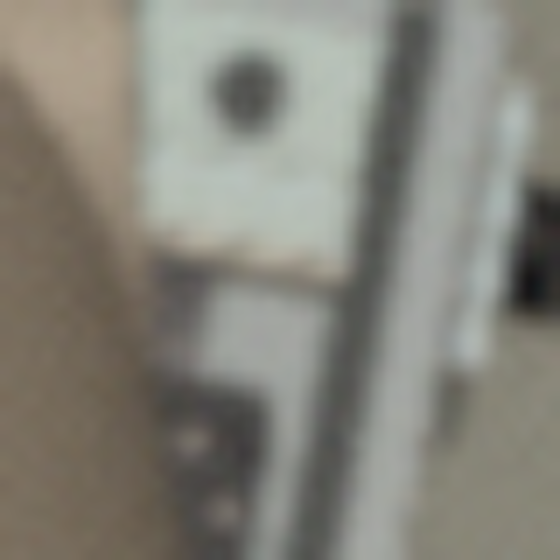

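step_arm(motion=[[0, 0, -0.0004, 0], [0, 0, -0.0008, 0], [0.0004, -0.0001, -0.001, 0], [0.0008, -0.0001, -0.001, 0], [0.0008, -0.0001, -0.001, 0]])

```text
time: 21.45
eef_pos: [0.5222, 0.0649, 0.0822]
eef_rot: [-0.002, 0.079, 0.997, -0.0]
wrist_force: [-16.6, 2.2, 10.7]
gripper_width: 0.0397
```

step_arm(motion=[[0.0003, 0, 0, 0], [0.0006, -0.0001, 0, 0], [0.0006, -0.0001, 0, 0], [0.0006, -0.0001, 0, 0], [0.0006, -0.0001, 0, 0]])

```text
time: 21.87
eef_pos: [0.5223, 0.0649, 0.0822]
eef_rot: [-0.002, 0.079, 0.997, -0.0]
wrist_force: [-20.9, 3.2, 15.8]
gripper_width: 0.0399
```

step_arm(motion=[[0, 0, 0, 0], [0, 0, 0, 0], [0, 0, 0, 0], [0, 0, 0, 0], [0, 0, 0, 0]], hand=0.064)

```text
time: 22.28
eef_pos: [0.5252, 0.0646, 0.0824]
eef_rot: [0.0, 0.079, 0.997, 0.0]
wrist_force: [-0.2, -0.1, 0.5]
gripper_width: 0.0639
```

step_arm(motion=[[-0.001, 0, 0.004, 0], [-0.003, 0, 0.012, 0], [-0.006, 0.001, 0.025, 0], [-0.01, 0.0015, 0.045, 0], [-0.015, 0.002, 0.07, 0]])

```text
time: 22.7
eef_pos: [0.5089, 0.0663, 0.1528]
eef_rot: [-0.001, 0.08, 0.997, -0.0]
wrist_force: [-0.7, -0.4, 0.1]
gripper_width: 0.0639
```

Run:
```python
from h import *
np.set_printoptions(precision=1,suppress=True)
s=ctrl.sense();print(1000*(SR@(s['eef_pos']-S0)),s['wrist_force'])
cv2.imwrite("pics/x.png",ctrl.snapshot("wrist")[:,:,::-1])
```

```text
[-20.6   2.6  96.6] [-0.7 -0.4  0.1]
```

View pics/x.png

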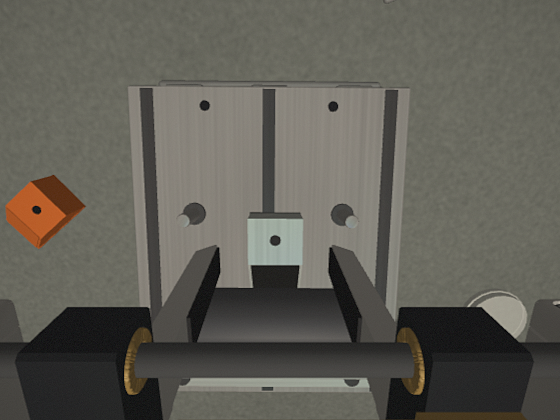

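step_arm(motion=[[0, 0, 0.03, 0], [0, 0.02, 0.06, 0], [0, 0.05, 0.08, 0], [0, 0.085, 0.1, 0], [0, 0.12, 0.12, 0]])

```text
time: 23.17
eef_pos: [0.5095, 0.1875, 0.2745]
eef_rot: [0.001, 0.08, 0.997, 0.0]
wrist_force: [0.2, -0.6, -1.4]
gripper_width: 0.064
```

step_arm(motion=[[0, 0.035, 0, 0], [0, 0.07, 0, 0], [0, 0.105, 0, 0], [0, 0.14, 0, 0], [0, 0.17, 0, 0]])

```text
time: 23.58
eef_pos: [0.5091, 0.359, 0.273]
eef_rot: [0.0, 0.079, 0.997, 0.0]
wrist_force: [0.6, -0.2, -0.0]
gripper_width: 0.0639
```

step_arm(motion=[[-0.01, 0.03, 0, 0], [-0.02, 0.06, 0, 0], [-0.03, 0.09, 0, 0], [-0.03, 0.1, 0, 0], [-0.03, 0.1, 0, 0]])

```text
time: 24.0
eef_pos: [0.478, 0.4596, 0.2723]
eef_rot: [-0.0, 0.077, 0.997, 0.0]
wrist_force: [-0.4, -0.8, -0.2]
gripper_width: 0.0638
```

Run:
```python
from h import *
a=ctrl.snapshot("top")[135:285,205:345,::-1]
cv2.imwrite("pics/y.png",cv2.resize(a,None,fx=5,fy=4,interpolation=cv2.INTER_CUBIC))
cv2.imwrite("pics/y0.png",ctrl.snapshot("top")[:,:,::-1])
b=ctrl.snapshot("scene")[150:290,220:370,::-1]
cv2.imwrite("pics/y2.png",cv2.resize(b,None,fx=4.2,fy=4.2,interpolation=cv2.INTER_CUBIC))
```

```text
(no output)
```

View pics/y.png

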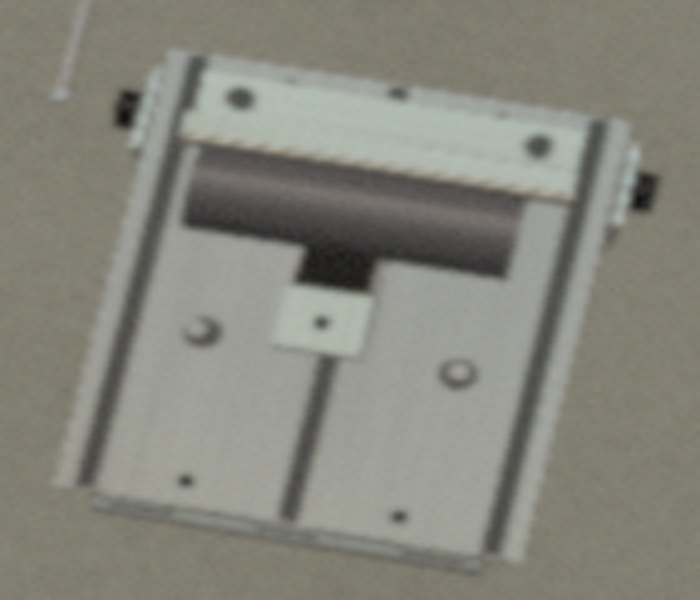

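View pics/y0.png

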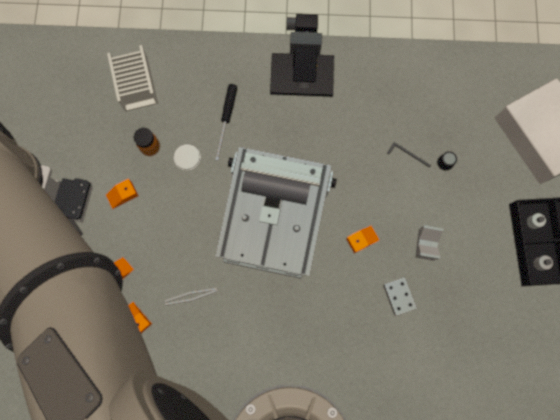

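View pics/y2.png

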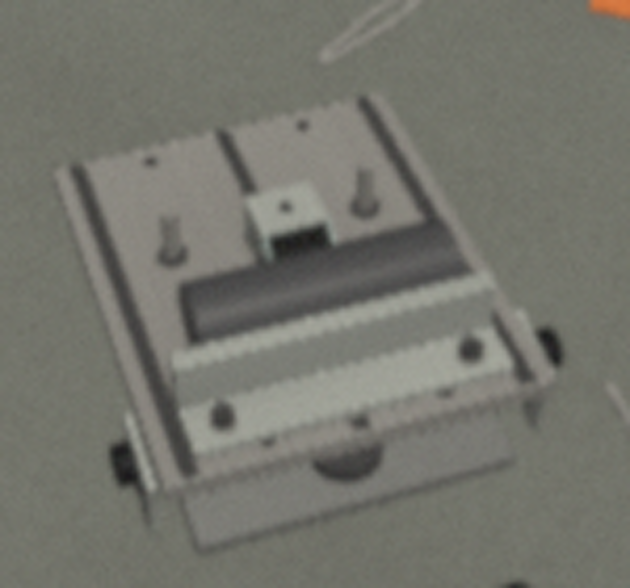

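Run:
```python
from h import *
np.set_printoptions(precision=1,suppress=True)
g=lambda x,y:((x+.5)/5-.5+205,(y+.5)/4-.5+135)
L=lambda n,x,y,h:(print(n,1000*plate('top',*g(x,y),h)))
L('lowL',183,226,.02);L('lowR',506,276,.02);L('barL',180,135,.04);L('barR',575,200,.04)
for n,x,y in [('cfl',285,283),('cfr',373,293),('cbr',360,357),('cbl',272,346)]:L(n,x,y,.032)
# drift check between two frames in time
import time
i1=ctrl.snapshot('top')[180:230,240:320].astype(int)
i0=cv2.imread('pics/y0.png')[180:230,240:320,::-1].astype(int)
print(abs(i1-i0).mean(),abs(i1-i0).max(),ctrl.sense()['time'])
```

```text
lowL [17.2 78.7 20. ]
lowR [ 17.5 -71.   20. ]
barL [65.4 88.  40. ]
barR [ 63.3 -92.9  40. ]
cfl [-6.7 25.8 32. ]
cfr [ -4.6 -14.2  32. ]
cbr [-41.  -15.5  32. ]
cbl [-42.6  24.5  32. ]
1.69275 21 24.2
```

step_arm(motion=[[0, 0, 0, 0], [0, 0, 0, 0], [0, 0, 0, 0], [0, 0, 0, 0], [0, 0, 0, 0]])

```text
time: 24.62
eef_pos: [0.4799, 0.4564, 0.2723]
eef_rot: [0.0, 0.08, 0.997, 0.0]
wrist_force: [0.6, -0.3, -0.8]
gripper_width: 0.0639
```

step_arm(motion=[[0, 0, 0, 0], [0, 0, 0, 0], [0, 0, 0, 0], [0, 0, 0, 0], [0, 0, 0, 0]])

```text
time: 25.03
eef_pos: [0.4797, 0.4566, 0.2722]
eef_rot: [-0.0, 0.079, 0.997, -0.0]
wrist_force: [-0.3, 0.3, -0.0]
gripper_width: 0.0641
```

Run:
```python
from h import *
i1=ctrl.snapshot('top')[180:230,240:320].astype(int)
i0=cv2.imread('pics/y0.png')[180:230,240:320,::-1].astype(int)
print(abs(i1-i0).mean(),abs(i1-i0).max(),ctrl.sense()['time'])
f=lambda i:i.mean(2).astype(np.float32)
print(cv2.phaseCorrelate(f(i0),f(i1)))
```

```text
1.6971666666666667 16 25.0833
((-0.00985446519915456, -0.003542353678607668), 1.0278741371631623)
```

```bash
python3 -c "
from plant import ctrl
print(ctrl.hand_in())"
```

```text
the job is handed in; nothing more can be done
None
```

The ingot is home against the datum bar with the chock jammed under its low side, and the job was handed in at about 25 s of the 54 s. Two force events along the way were higher than they should have been, and either could fail the run.

**How it went**
- **First approach:** I lowered the chock too close to the ingot. Its nose caught on the ingot and the chock tipped nose-up in the grip.
- **First push:** I took the chock for flat and pushed anyway. The nose tip pushed the ingot up to the bar. I backed off, let the ingot roll back to the pins, and laid the chock flat clear of it.
- **Second push:** I gripped the chock flat with its weight held and pushed the ingot to the bar at 2–4 N. I then set the sole down, pressed to about 19 N along the slope, and released.

**Last checks**

| Check | Measured | Limit |
|---|---|---|
| Ingot square to bar | about 0.014 rad off | 0.04 rad |
| Chock off ingot's middle | about 1 mm | 20 mm |
| Chock off straight uphill | 0.03–0.05 rad | 0.12 rad |

- **At rest:** nothing moved in the pictures taken over the last second.
- **Sole and play:** the sole looked flat just before I released it. Any play, and the force holding the ingot against the bar and chock, were judged only from the 19 N press and the pictures.
- **Bystanders:** those in view sit at their starting places by eye. The wafer box, swab jar, loupe, hex key and others all look unmoved, though I did not measure them.

**What went wrong**
- **First approach:** wrist force peaked at about 51 N, mostly downward. I can't tell how much of that went into the ingot and how much into the plate.
- **First push:** wrist force reached about 35 N toward the bar. That is over the advised 30 N but under the 45 N limit.

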